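# Shelve a run of children's shoe lasts by size

### The job

Put the four loose shoe lasts back on the rack in order of size, one to each empty bay: the largest beside the bigger last that already stands at one end, then going down to the smallest beside the glue tin at the other end. Stand each one upright on its liner in the middle of its bay, pointing straight out with its toe to the open front and its heel close up to the back rail. Leave the last and the tin that are already on the rack where they stand.

Things in the scene. Friction and masses are not known exactly. Their poses are not given: they have to be found in the camera images.
- last_w_center (a point): The smallest loose shoe last: green plastic foot form 110 mm long, 41 wide at the ball, 47 high. Point in the tall ankle part, 23 mm above the flat underside, 42 from the back of the heel, 68 from the toe tip; near the centre of mass. -x points to the toe, +x to the heel, y across, z up. Gripped along y here it is 25 mm wide, leaning in evenly to 19 at the top. Stands on the bench.
- last_x_center (a point): The second smallest loose shoe last: green plastic foot form 126 mm long, 47 wide at the ball, 54 high. Point in the tall ankle part, 26 mm above the flat underside, 48 from the back of the heel, 78 from the toe tip; near the centre of mass. -x points to the toe, +x to the heel, y across, z up. Gripped along y here it is 29 mm wide, leaning in evenly to 22 at the top. Stands on the bench.
- last_y_center (a point): The second largest loose shoe last: green plastic foot form 142 mm long, 53 wide at the ball, 60 high. Point in the tall ankle part, 30 mm above the flat underside, 54 from the back of the heel, 88 from the toe tip; near the centre of mass. -x points to the toe, +x to the heel, y across, z up. Gripped along y here it is 33 mm wide, leaning in evenly to 24 at the top. Stands on the bench.
- last_z_center (a point): The largest loose shoe last: green plastic foot form 158 mm long, 58 wide at the ball, 67 high. Point in the tall ankle part, 33 mm above the flat underside, 60 from the back of the heel, 98 from the toe tip; near the centre of mass. -x points to the toe, +x to the heel, y across, z up. Gripped along y here it is 36 mm wide, leaning in evenly to 27 at the top. Stands on the bench.
- bay_a: An empty rack bay: tan leather liner 120 x 80 x 3 mm; four alike in a row at 100 mm pitch, letters in any order. Fixed. Origin: centre of liner's underside, 15 mm above the bench. +x points to the back rail, its face 65 mm from the origin, top 60 mm above the bench; -x to the open front (floor ends at 75 mm, toes may overhang); y along the row. Battens 12 wide, 12 high stand 50 mm to each side.
- bay_b: An empty rack bay: tan leather liner 120 x 80 x 3 mm; four alike in a row at 100 mm pitch, letters in any order. Fixed. Origin: centre of liner's underside, 15 mm above the bench. +x points to the back rail, its face 65 mm from the origin, top 60 mm above the bench; -x to the open front (floor ends at 75 mm, toes may overhang); y along the row. Battens 12 wide, 12 high stand 50 mm to each side.
- bay_c: An empty rack bay: tan leather liner 120 x 80 x 3 mm; four alike in a row at 100 mm pitch, letters in any order. Fixed. Origin: centre of liner's underside, 15 mm above the bench. +x points to the back rail, its face 65 mm from the origin, top 60 mm above the bench; -x to the open front (floor ends at 75 mm, toes may overhang); y along the row. Battens 12 wide, 12 high stand 50 mm to each side.
- bay_d: An empty rack bay: tan leather liner 120 x 80 x 3 mm; four alike in a row at 100 mm pitch, letters in any order. Fixed. Origin: centre of liner's underside, 15 mm above the bench. +x points to the back rail, its face 65 mm from the origin, top 60 mm above the bench; -x to the open front (floor ends at 75 mm, toes may overhang); y along the row. Battens 12 wide, 12 high stand 50 mm to each side.
- shelved_last_center (a point): A last of the same kind, bigger than the loose ones (174 mm long, 65 wide, 74 high), already standing in an end bay of the rack, 100 mm on from the nearest empty bay, toe to the front; leave it alone. Point 37 mm above its underside, 66 mm from the heel; -x to the toe.
- glue_tin_center (a point): A glue tin 68 mm in diameter and 80 mm high, standing in the end bay at the other end of the rack, 100 mm on from the nearest empty bay; leave it alone. Point at half its height, z up.
Things that resemble listed ones, but are neither listed nor needed, are in the scene too. Leave any red or white look-alike of the part that bears last_w_center alone.

How it is judged:
At the end, for the whole second after the job is handed in: Each last stands upright (0.1 rad) on the liner of its own bay, largest next to the shelved last and down in order to the smallest by the tin; within 15 mm of the bay's middle line, heel within 15 mm of the back rail, toe to the front and straight within 0.2 rad; released, at rest (x of last_z_center in the frame of bay_a between -0.01 and 0.009 m and z of last_z_center in the frame of bay_a between 0.0312 and 0.0412 m and (y of last_z_center in the frame of bay_a between -0.015 and 0.015 m or y of last_z_center in the frame of bay_b between -0.015 and 0.015 m or y of last_z_center in the frame of bay_c between -0.015 and 0.015 m or y of last_z_center in the frame of bay_d between -0.015 and 0.015 m) and horizontal distance between last_z_center and shelved_last_center between 0.05 and 0.15 m and angle between the x axis of each of last_z_center, last_y_center, last_x_center, last_w_center and the x axis of bay_a, either way round below 0.2 rad and angle between each of last_z_center, last_y_center, last_x_center, last_w_center's own z axis and vertical below 0.1 rad and linear speed of each of last_z, last_y, last_x, last_w below 0.02 m/s and x of last_y_center in the frame of bay_a between -0.004 and 0.015 m and z of last_y_center in the frame of bay_a between 0.0278 and 0.0378 m and (y of last_y_center in the frame of bay_a between -0.015 and 0.015 m or y of last_y_center in the frame of bay_b between -0.015 and 0.015 m or y of last_y_center in the frame of bay_c between -0.015 and 0.015 m or y of last_y_center in the frame of bay_d between -0.015 and 0.015 m) and horizontal distance between last_y_center and shelved_last_center between 0.15 and 0.25 m and x of last_x_center in the frame of bay_a between 0.0021 and 0.0211 m and z of last_x_center in the frame of bay_a between 0.0245 and 0.0345 m and (y of last_x_center in the frame of bay_a between -0.015 and 0.015 m or y of last_x_center in the frame of bay_b between -0.015 and 0.015 m or y of last_x_center in the frame of bay_c between -0.015 and 0.015 m or y of last_x_center in the frame of bay_d between -0.015 and 0.015 m) and horizontal distance between last_x_center and shelved_last_center between 0.25 and 0.35 m and x of last_w_center in the frame of bay_a between 0.0082 and 0.0272 m and z of last_w_center in the frame of bay_a between 0.0211 and 0.0311 m and (y of last_w_center in the frame of bay_a between -0.015 and 0.015 m or y of last_w_center in the frame of bay_b between -0.015 and 0.015 m or y of last_w_center in the frame of bay_c between -0.015 and 0.015 m or y of last_w_center in the frame of bay_d between -0.015 and 0.015 m) and horizontal distance between last_w_center and shelved_last_center between 0.35 and 0.45 m); the robot touches nothing.
It fails at once if the last that was already at the end of the rack is shifted by more than 10 mm or tipped (distance of shelved_last_center from where it was at the start of the episode above 0.01 m or angle between shelved_last_center's own z axis and vertical above 0.15 rad).
It fails at once if the glue tin at the end of the rack is shifted by more than 10 mm or tipped (distance of glue_tin_center from where it was at the start of the episode above 0.01 m or angle between glue_tin_center's own z axis and vertical above 0.15 rad).
It also fails if it takes over 120 s, if anything falls off the work surface, if the arm or the gripper's body presses on something with over 40 N, if the wrist force passes 120 N, or if a joint passes its speed limit or range.

### The arm

A 7-joint arm with a two-finger parallel gripper is mounted at the origin on the work surface. World frame = base frame: x ahead of the robot, y to its left, z up, the work surface at z = 0. Lengths are in m, angles in rad, forces in N, time in s.
With the tool pointing down it reaches from about 0.35 to 0.9 m from the base axis. Payload 7.2 kg.
Tool frame: the origin (TCP) lies on the centre line of the jaws, within the pads' length; the fingertips stand 19 mm ahead of it and the grasp point (between the pads) is the TCP (r.nose_length is the distance from the TCP to the fingertips, in m); z points along the fingers, y is the line along which they close (so a half turn about z gives the same grasp; the last joint's range is limited). The gripper opens to 85 mm and grips with 20 to 120 N. Pads are 22 mm wide; open, the fingers measure 114 mm over their backs; the gripper's body (76 mm by 85 mm) begins 54 mm behind the grasp point. The pads swing forward as they close: fully open they stand 13 mm farther back than shut.
Start: joints at [1.136, 0.411, -0.013, 1.596, 0.006, 1.134, -0.082], TCP at [0.224, -0.583, 0.25] pointing down, gripper open.
Joint ranges: [-2.95, 2.95], [-0.29, 1.99], [-1.47, 1.44], [0.14, 2.54], [-1.03, 4.17], [0.13, 1.85], [-2.86, 2.86]. Speed limits (rad/s): [2.39, 2.39, 3.01, 3.01, 3.14, 3.14, 3.14].

### API

Orientations are given as [roll, pitch, yaw] about the fixed x, y, z axes, in that order (R = Rz(yaw) Ry(pitch) Rx(roll)).
In Python, from cell import r gives the robot as it stands.
- The arm moves only by the tool drive_tool, never from a script. Its argument "series" is a list of rows, each a list of 7 numbers: the turn, a rotation vector about the tool's x, y, z normalised to -1 to 1, where 1 is 0.1 rad, then the shift along the tool's x, y, z normalised to -1 to 1, where 1 is 0.025 m, then the gripper's target within -1 to 1 (shut at 1, half-way at 0, fully open at -1). A call has exactly 5 rows; each row shifts and turns the commanded pose from where the row before left it, along the tool's axes as they then stand; what a row does not reach is not made up. A row lasts 1/12 s, in which the tool goes at most 41.7 mm and 7.16 degrees, less where a joint would pass 70% of its speed; a pose out of reach is approached as far as the arm can. A call with a number of a shift or a turn outside -1 to 1 is refused whole. A call with a gripper value outside its range is refused whole. The fingers move at their own pace and stop on an object; "squeeze" is the grip in N (left out, the last holds). Time passes only in rows, so rows that do not move let the fingers close, or fill a call up. It gives the time, the measured TCP pose, the force, the opening and the grip force at its end, in the units of the state.
- r.observe(): the state, without advancing time (a new reading comes with each control period).
- r.capture(name): name is "scene" or "side" or "wrist"; returns the picture (480x640x3 uint8, blue, green, red); there is no depth.
- r.get_calibration(name): a dict with "fx", "fy", "cx", "cy" (pixels), "extrinsics" (4x4, takes a point from world to camera coordinates). Camera axes: x right, y down, z forward; pixel columns grow to the right and rows downward; lengths in m; the calibration is good to about 2 mm. A picture is of the moment at which its call begins: read the wrist's pose just before it. get_calibration takes no time and is no camera call; for the wrist camera it gives the pose at the moment of the call.
- r.sign_off(): hands the job in; it is judged then, once.
The state is a dict: "clock": time; "qpos": joint angles; "joint_velocities": joint speeds; "joint_torque": joint torques, N m; "tool_pos": TCP position; "tcp_rot": TCP orientation; "wrist_force": force on the tool from outside, world axes, zero at the start; "torque": the same for the moment, N m; "opening": finger opening in m; "gripper_force": force on a finger pad.
Only numpy, scipy, OpenCV 4.12 (cv2) and the standard library are available. Lean on these libraries where they do the work, as an engineer would, in place of code of your own. Each camera call takes 0.05 s, during which the arm holds its last target. There are 200 camera calls.

## Working session

There is one attempt and no reset: what is moved stays moved. The work goes in short steps, Python scripts to look and compute and a tool call to move; the robot and the scene stay as the last step left them, time stands still between calls to the robot, and variables do not carry over. Pictures are saved under pics/ and viewed, at most 14 in all, crops included, and the job is handed in when it is done.

Besides the shell and the picture viewer there is one more tool, called after "Request:" as a command line: name --pt "numbers of a row" for each row, then --argument value for the rest. drive_tool: Moves the arm, as the interface text tells. Scaled input: -1 to 1 covers 0.025 m each way for a shift and 0.1 rad each way for a turn. Its arguments: {"type":"object","properties":{"series":{"type":"array","items":{"type":"array","items":{"type":"number"}}},"squeeze":{"type":"number"}},"required":["series"]}

```bash
mkdir -p pics; python3 - <<'E'
from cell import r
import cv2
for n in("scene","side"):
    cv2.imwrite(f"pics/{n}0.png",r.capture(n))
    print(r.get_calibration(n))
print(r.observe())
E
```

```text
{'fx': 478.45265662510786, 'fy': 478.45265662510786, 'cx': 330.31192197998126, 'cy': 243.172207165466, 'extrinsics': array([[ 0.86244165,  0.50615025, -0.0025136 , -0.41158452],
       [ 0.32026457, -0.54953861, -0.77164624, -0.09509013],
       [-0.39195026,  0.66469484, -0.63604698,  1.3806693 ],
       [ 0.        ,  0.        ,  0.        ,  1.        ]])}
{'fx': 620.3308658152772, 'fy': 620.3308658152772, 'cx': 309.1338967288425, 'cy': 232.93715902276764, 'extrinsics': array([[-0.88390765, -0.46763242,  0.00521419,  0.41383133],
       [-0.33053662,  0.61680733, -0.71434883,  0.20816725],
       [ 0.33083652, -0.63314188, -0.69977036,  1.39918902],
       [ 0.        ,  0.        ,  0.        ,  1.        ]])}
{'clock': 0.1, 'qpos': array([ 1.13577765,  0.41182711, -0.01273204,  1.59693242,  0.00556636,
        1.13431235, -0.0821924 ]), 'joint_velocities': array([ 0.00013819, -0.00219574,  0.00042018, -0.00208264,  0.00066271,
        0.00052441,  0.00060526]), 'joint_torque': array([ 3.92638729e-03, -6.01834702e+01,  6.85178284e-01, -3.00086546e+01,
        1.40918329e-02,  6.45686727e-03, -9.82802021e-06]), 'tool_pos': array([ 0.22399503, -0.58304267,  0.24954398]), 'tcp_rot': array([-3.14014957e+00,  6.34411257e-05,  3.66854495e-01]), 'wrist_force': array([ 0.35523861, -0.15568248,  0.72714472]), 'torque': array([ 0.03167087,  0.0200921 , -0.01104123]), 'gripper_force': 0.0, 'opening': 0.08548000452315171}
```

View pics/scene0.png

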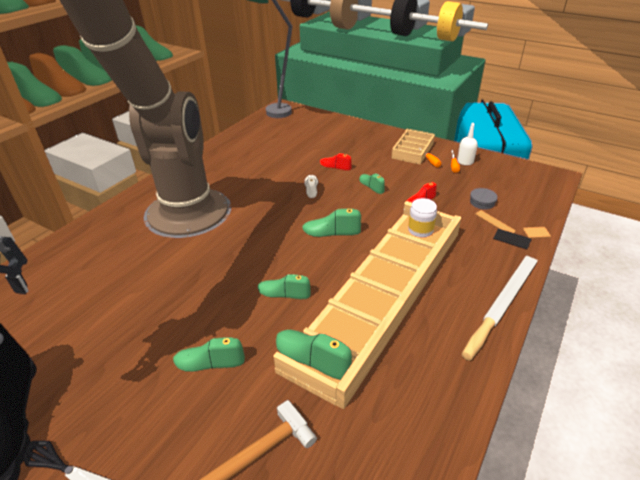

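View pics/side0.png

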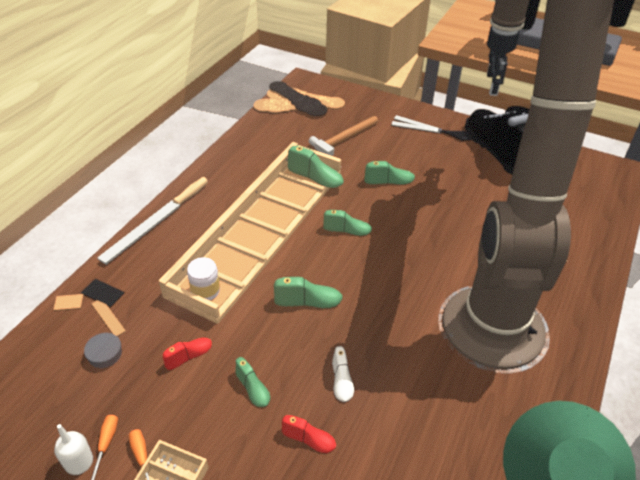

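```bash
python3 - <<'E'
import cv2
for n,(x0,y0,x1,y1),s in(("scene",(165,165,475,405),2.5),("side",(155,140,420,410),2.2)):
    cv2.imwrite(f"pics/{n}c.png",cv2.resize(cv2.imread(f"pics/{n}0.png")[y0:y1,x0:x1],None,fx=s,fy=s,interpolation=cv2.INTER_CUBIC))
E
```

```text
(no output)
```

View pics/scenec.png

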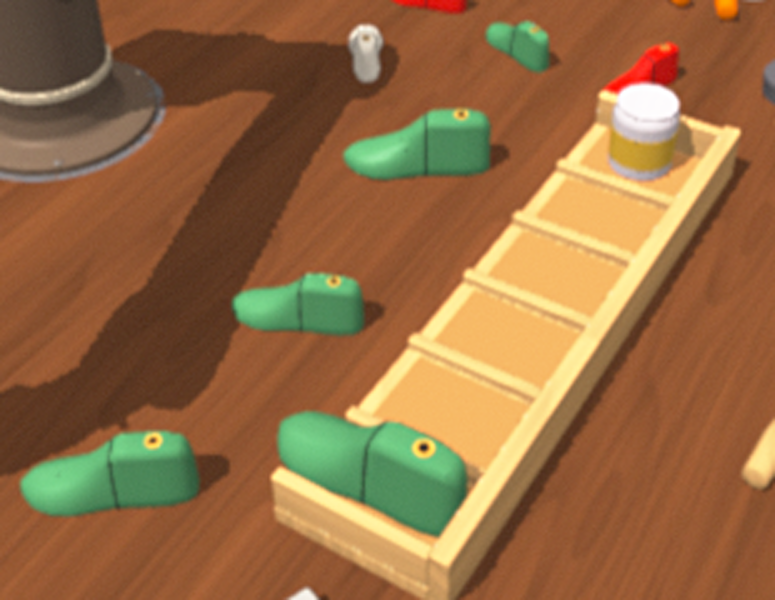

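View pics/sidec.png

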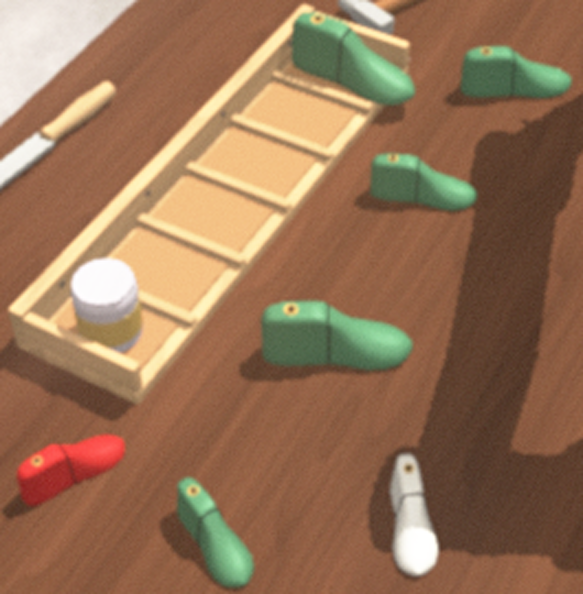

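```bash
cat >h.py <<'E'
import numpy as np
from cell import r
def ray(n,px,cal=None):
    c=cal or r.get_calibration(n);E=c["extrinsics"];R=E[:3,:3]
    d=R.T@np.array([(px[0]-c["cx"])/c["fx"],(px[1]-c["cy"])/c["fy"],1]);return -R.T@E[:3,3],d
def atz(n,px,z,cal=None):
    o,d=ray(n,px,cal);return o+d*(z-o[2])/d[2]
def tri(a,b):
    (o,d),(p,e)=a,b
    t=np.linalg.lstsq(np.c_[d,-e],p-o,rcond=None)[0]
    return (o+t[0]*d+p+t[1]*e)/2,np.linalg.norm(o+t[0]*d-p-t[1]*e)
E
python3 - <<'E'
from h import *
np.set_printoptions(precision=4,suppress=True)
S=lambda p:(165+p[0]/2.5,165+p[1]/2.5)
D=lambda p:(155+p[0]/2.2,140+p[1]/2.2)
f=dict(shelved=((424,448),(318,19)),A=((461,114),(291,309)),B=((334,281),(393,158)),C=((153,440),(486,51)),D=((535,30),(193,490)),
 tA=((345,157),(411,345)),tB=((234,308),(475,197)),tC=((22,487),(570,79)),tD=((487,35),(240,583)),tin=((648,102),(104,278)))
for k,(a,b) in f.items(): print(k,*tri(ray("scene",S(a)),ray("side",D(b))))
for p in[(351,413),(413,341),(469,274),(519,216),(562,165)]:print("sc",atz("scene",S(p),.027))
for p in[(535,393),(589,325)]:print("sc back",atz("scene",S(p),.027))
for p in[(377,104),(331,153),(288,205),(243,262),(192,320)]:print("si",atz("side",D(p),.027))
for p in[(235,117),(190,165),(143,216)]:print("si back",atz("side",D(p),.027))
E
```

```text
shelved [ 0.6423 -0.268   0.0897] 0.00306752521721769
A [0.4457 0.1516 0.0654] 0.0022663192338586782
B [ 0.4614 -0.1181  0.0516] 0.0027480272949160743
C [ 0.4428 -0.3465  0.0585] 0.0015912110954497726
D [0.426  0.3737 0.0443] 0.0020716099721256615
tA [0.3355 0.091  0.0057] 0.0032096800627499206
tB [ 0.3685 -0.1532  0.0007] 0.0026939394631101455
tC [ 0.3471 -0.4081  0.0054] 0.002886062279115174
tD [ 0.35    0.41   -0.0056] 0.008282721344098028
tin [0.6213 0.2281 0.0962] 0.0029606356321109106
sc [ 0.5477 -0.2229  0.027 ]
sc [ 0.5508 -0.1256  0.027 ]
sc [ 0.5525 -0.0241  0.027 ]
sc [0.5556 0.0754 0.027 ]
sc [0.5577 0.1724 0.027 ]
sc back [ 0.671  -0.1256  0.027 ]
sc back [ 0.6778 -0.0286  0.027 ]
si [ 0.5331 -0.2232  0.027 ]
si [ 0.5408 -0.1162  0.027 ]
si [ 0.5425 -0.0145  0.027 ]
si [0.5421 0.0871 0.027 ]
si [0.5466 0.1849 0.027 ]
si back [ 0.6759 -0.1185  0.027 ]
si back [ 0.678  -0.0187  0.027 ]
si back [0.6793 0.0791 0.027 ]
```

```bash
cat >>h.py <<'E'
from scipy.spatial.transform import Rotation as Ro
def plan(pos,yaw):
    s=r.observe();R=Ro.from_euler("xyz",s["tcp_rot"])
    T=Ro.from_euler("xyz",[np.pi,0,yaw]); rv=(R.inv()*T).as_rotvec()
    d=T.inv().apply(np.array(pos)-s["tool_pos"])
    print("at",np.round(s["tool_pos"],4),np.round(s["tcp_rot"],3),"t",round(s["clock"],2))
    print("turn units",np.round(rv/.1,2),"then shift units",np.round(d/.025,2))
E
python3 -c "
from h import *
plan([.43,-.355,.25],.57)"
```

```text
at [ 0.224  -0.583   0.2495] [-3.14   0.     0.367] t 0.1
turn units [-0.01 -0.   -2.03] then shift units [11.86 -3.23 -0.02]
```

Request:
drive_tool --pt "0 0 -1 0 0 0 -1" --pt "0 0 -1 0 0 0 -1" --pt "0 0 0 0.91 -0.25 0 -1" --pt "0 0 0 0.91 -0.25 0 -1" --pt "0 0 0 0.91 -0.25 0 -1" --squeeze 50

```text
clock: 0.52
tool_pos: [0.2716, -0.5303, 0.2497]
tcp_rot: [-3.141, -0.0, 0.566]
wrist_force: [0.5, -0.1, 0.6]
opening: 0.0851
gripper_force: 0.0
```

Request:
drive_tool --pt "0 0 0 0.91 -0.25 0 -1" --pt "0 0 0 0.91 -0.25 0 -1" --pt "0 0 0 0.91 -0.25 0 -1" --pt "0 0 0 0.91 -0.25 0 -1" --pt "0 0 0 0.91 -0.25 0 -1"

```text
clock: 0.93
tool_pos: [0.3513, -0.4424, 0.2499]
tcp_rot: [-3.141, 0.0, 0.567]
wrist_force: [-0.1, 0.5, 0.1]
opening: 0.0854
gripper_force: 0.0
```

Request:
drive_tool --pt "0 0 0 0.91 -0.25 0 -1" --pt "0 0 0 0.91 -0.25 0 -1" --pt "0 0 0 0.91 -0.25 0 -1" --pt "0 0 0 0.91 -0.25 0 -1" --pt "0 0 0 0.91 -0.25 0 -1"

```text
clock: 1.35
tool_pos: [0.4304, -0.3551, 0.25]
tcp_rot: [-3.141, 0.0, 0.567]
wrist_force: [-0.1, -0.6, -0.1]
opening: 0.0855
gripper_force: 0.0
```

```bash
python3 -c "
from h import *
import cv2
plan([.43,-.355,.25],.57)
c=r.get_calibration('wrist');print(c)
cv2.imwrite('pics/w1.png',r.capture('wrist'))"
```

```text
at [ 0.4304 -0.3551  0.25  ] [-3.141  0.     0.567] t 1.35
turn units [-0.01  0.   -0.03] then shift units [-0.01 -0.01 -0.  ]
{'fx': 352.2094190904472, 'fy': 352.2094190904472, 'cx': 322.2184161056462, 'cy': 234.7193891149059, 'extrinsics': array([[ 0.53604992, -0.84418558, -0.00108813, -0.53024795],
       [-0.80401668, -0.51093508,  0.30414228,  0.12609974],
       [-0.2573085 , -0.16216057, -0.952626  ,  0.43203121],
       [ 0.        ,  0.        ,  0.        ,  1.        ]])}
```

View pics/w1.png

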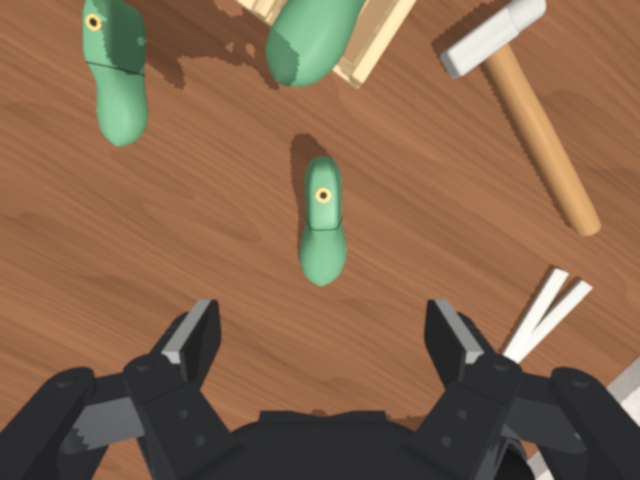

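```bash
python3 -c "
from h import *
c=r.get_calibration('wrist');np.set_printoptions(precision=4,suppress=True)
print('cam',ray('wrist',(0,0))[0])
for n,p,z in(('toe',(321,286),.01),('hole',(323,195.5),.06),('heel0',(323,155),.01),('heel60',(323,160),.055)):print(n,atz('wrist',p,z))
h=atz('wrist',(323,195.5),.06);t=atz('wrist',(321,286),.01);d=(h-t)[:2];L=np.linalg.norm(d);print(L,np.arctan2(d[1],d[0]),t[:2]+d/L*.088)
"
```

```text
cam [ 0.5002 -0.3084  0.373 ]
toe [ 0.3515 -0.4016  0.01  ]
hole [ 0.4483 -0.3419  0.06  ]
heel0 [ 0.4748 -0.3249  0.01  ]
heel60 [ 0.4743 -0.3252  0.055 ]
0.11374346483243636 0.5523390801984447 [ 0.4264 -0.3554]
```

Request:
drive_tool --pt "0 0 0 -0.12 0 0.9 -1" --pt "0 0 0 0 0 0.9 -1" --pt "0 0 0 0 0 0.9 -1" --pt "0 0 0 0 0 0.9 -1" --pt "0 0 0 0 0 0.9 -1"

```text
clock: 1.82
tool_pos: [0.4271, -0.3576, 0.1366]
tcp_rot: [-3.141, 0.0, 0.567]
wrist_force: [-0.4, 0.0, 0.0]
opening: 0.0852
gripper_force: 0.0
```

Request:
drive_tool --pt "0 0 0 0 0 0.9 -1" --pt "0 0 0 0 0 0.9 -1" --pt "0 0 0 0 0 0.9 -1" --pt "0 0 0 0 0 0.9 -1" --pt "0 0 0 0 0 0.62 -1"

```text
clock: 2.23
tool_pos: [0.4264, -0.3571, 0.03]
tcp_rot: [-3.139, 0.001, 0.567]
wrist_force: [-0.1, 0.5, -0.6]
opening: 0.0853
gripper_force: 0.0
```

Request:
drive_tool --pt "0 0 0 0 0 0 1" --pt "0 0 0 0 0 0 1" --pt "0 0 0 0 0 0 1" --pt "0 0 0 0 0 0 1" --pt "0 0 0 0 0 0 1" --squeeze 60

```text
clock: 2.65
tool_pos: [0.4282, -0.3583, 0.0341]
tcp_rot: [3.139, -0.001, 0.567]
wrist_force: [-0.1, 0.9, 5.0]
opening: 0.0325
gripper_force: 59.0
```

Request:
drive_tool --pt "0 0 0 0 0 0 1" --pt "0 0 0 0 0 0 1" --pt "0 0 0 0 0 0 1" --pt "0 0 0 0 0 0 1" --pt "0 0 0 0 0 0 1"

```text
clock: 3.07
tool_pos: [0.4282, -0.3583, 0.0341]
tcp_rot: [3.139, -0.001, 0.567]
wrist_force: [-1.4, 0.6, 5.6]
opening: 0.0327
gripper_force: 59.2
```

Request:
drive_tool --pt "0 0 0 0 0 -0.5 1" --pt "0 0 0 0 0 -1 1" --pt "0 0 0 0 0 -1 1" --pt "0 0 0 0 0 -1 1" --pt "0 0 0 0 0 -1 1"

```text
clock: 3.48
tool_pos: [0.4273, -0.3576, 0.1473]
tcp_rot: [3.141, -0.0, 0.567]
wrist_force: [0.1, -0.4, -2.3]
opening: 0.0324
gripper_force: 60.0
```

```bash
python3 -c "
from h import *
plan([.54,-.06,.16],-.026)"
```

```text
at [ 0.4273 -0.3576  0.1473] [ 3.141 -0.     0.567] t 3.48
turn units [ 0.01 -0.01  5.93] then shift units [  4.2  -12.02  -0.51]
```

Request:
drive_tool --pt "0 0 1 0 0 -0.1 1" --pt "0 0 1 0 0 -0.1 1" --pt "0 0 1 0 0 -0.1 1" --pt "0 0 1 0 0 -0.1 1" --pt "0 0 1 0 0 -0.1 1"

```text
clock: 3.9
tool_pos: [0.4274, -0.3576, 0.1589]
tcp_rot: [3.141, -0.001, 0.062]
wrist_force: [-0.2, 0.2, -2.3]
opening: 0.0323
gripper_force: 60.0
```

Request:
drive_tool --pt "0 0 0.93 0 0 0 1" --pt "0 0 0 0.3 -0.86 0 1" --pt "0 0 0 0.3 -0.86 0 1" --pt "0 0 0 0.3 -0.86 0 1" --pt "0 0 0 0.3 -0.86 0 1"

```text
clock: 4.32
tool_pos: [0.4599, -0.2715, 0.1586]
tcp_rot: [3.141, -0.001, -0.027]
wrist_force: [0.6, 0.1, -1.5]
opening: 0.0322
gripper_force: 60.0
```

Request:
drive_tool --pt "0 0 0 0.3 -0.86 0 1" --pt "0 0 0 0.3 -0.86 0 1" --pt "0 0 0 0.3 -0.86 0 1" --pt "0 0 0 0.3 -0.86 0 1" --pt "0 0 0 0.3 -0.86 0 1"

```text
clock: 4.73
tool_pos: [0.5003, -0.1649, 0.1587]
tcp_rot: [3.141, -0.001, -0.026]
wrist_force: [-0.1, -0.2, -2.5]
opening: 0.0324
gripper_force: 60.0
```

Request:
drive_tool --pt "0 0 0 0.3 -0.86 0 1" --pt "0 0 0 0.3 -0.86 0 1" --pt "0 0 0 0.3 -0.86 0 1" --pt "0 0 0 0.3 -0.86 0 1" --pt "0 0 0 0.3 -0.86 0 1"

```text
clock: 5.15
tool_pos: [0.5406, -0.0585, 0.1587]
tcp_rot: [3.141, -0.001, -0.026]
wrist_force: [-0.5, 0.8, -3.1]
opening: 0.0323
gripper_force: 60.0
```

```bash
python3 -c "
from h import *
import cv2
plan([.62,-.07,.16],-.026)
c=r.get_calibration('wrist');np.save('w2.npy',c,allow_pickle=True)
cv2.imwrite('pics/w2.png',r.capture('wrist'))"
```

```text
at [ 0.5406 -0.0585  0.1587] [ 3.141e+00 -1.000e-03 -2.600e-02] t 5.15
turn units [ 0.   -0.01 -0.  ] then shift units [ 3.19  0.38 -0.05]
```

View pics/w2.png

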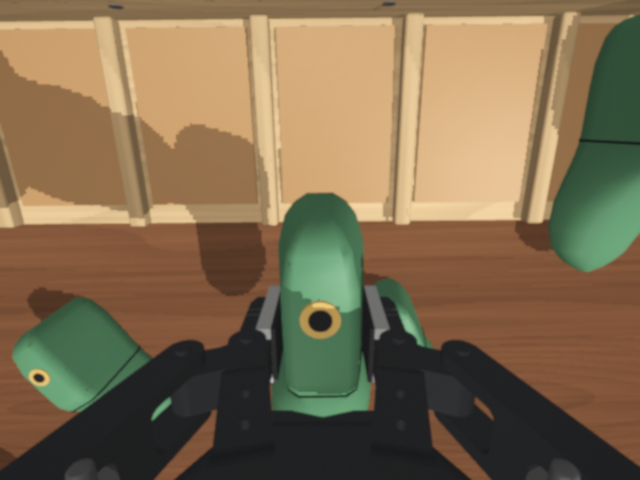

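```bash
python3 -c "
from h import *
np.set_printoptions(precision=4,suppress=True)
c=np.load('w2.npy',allow_pickle=True).item()
f=[(139,220),(270,217),(402,215),(537,213)];b=[(106,22),(258,20),(413,18),(568,16)]
for p,q in zip(f,b):
  P,Q=atz('',p,.027,c),atz('',q,.027,c);print(P[:2],Q[:2],np.arctan2(*(Q-P)[1::-1]))
print('rail',[atz('',p,.015,c)[:2] for p in((50,22),(335,20),(480,18))])
print('liner',[atz('',p,.018,c)[:2] for p in((277,27),(393,26),(283,203),(389,203))])
print('front',[atz('',p,.015,c)[:2] for p in((75,225),(335,222),(470,220))])
print('shelved hole n/a; held toe/heel', [atz('',p,.13+.06,c) for p in((320,320),)],[atz('',p,.13+.05,c) for p in((320,195),)])
"
```

```text
[0.5532 0.0787] [0.6836 0.0756] -0.02386659618968596
[ 0.5529 -0.0195] [ 0.6821 -0.0212] -0.013111438599547103
[ 0.5518 -0.1179] [ 0.6805 -0.1195] -0.012673694976004521
[ 0.5506 -0.2181] [ 0.679  -0.2175] 0.004724143641149062
rail [array([0.6877, 0.1193]), array([ 0.6837, -0.0705]), array([ 0.6822, -0.1668])]
liner [array([ 0.6799, -0.032 ]), array([ 0.6784, -0.1086]), array([ 0.5613, -0.0287]), array([ 0.5591, -0.1096])]
front [array([0.5474, 0.1364]), array([ 0.5443, -0.0683]), array([ 0.5431, -0.174 ])]
shelved hole n/a; held toe/heel [array([ 0.5634, -0.0582,  0.19  ])] [array([ 0.5988, -0.0592,  0.18  ])]
```

Request:
drive_tool --pt "0 0 -0.1 0.84 0.11 0 1" --pt "0 0 0 0.84 0.11 0 1" --pt "0 0 0 0.84 0.11 0 1" --pt "0 0 0 0.82 0.11 0 1" --pt "0 0 0 0 0 0.8 1"

```text
clock: 5.62
tool_pos: [0.6296, -0.0729, 0.1422]
tcp_rot: [3.141, -0.011, -0.017]
wrist_force: [0.4, -0.2, -1.9]
opening: 0.0325
gripper_force: 60.0
```

Request:
drive_tool --pt "0 0 0 0 0 0.9 1" --pt "0 0 0 0 0 0.9 1" --pt "0 0 0 0 0 0.9 1" --pt "0 0 0 0 0 0.6 1" --pt "0 0 0 0 0 0 1"

```text
clock: 6.03
tool_pos: [0.6226, -0.0724, 0.0534]
tcp_rot: [3.142, 0.002, -0.016]
wrist_force: [-0.2, 0.2, -2.2]
opening: 0.0324
gripper_force: 63.2
```

Request:
drive_tool --pt "0 0 0 0.02 -0.1 0.06 1" --pt "0 0 0 0 0 0.06 1" --pt "0 0 0 0 0 0 1" --pt "0 0 0 0 0 0 1" --pt "0 0 0 0 0 0 1"

```text
clock: 6.45
tool_pos: [0.6244, -0.0697, 0.0525]
tcp_rot: [3.141, -0.001, -0.016]
wrist_force: [-0.5, 0.2, -2.6]
opening: 0.0326
gripper_force: 63.2
```

Request:
drive_tool --pt "0 0 0 0 0 0.08 1" --pt "0 0 0 0 0 0 1" --pt "0 0 0 0 0 0 1" --pt "0 0 0 0 0 0 1" --pt "0 0 0 0 0 0 1"

```text
clock: 6.87
tool_pos: [0.6246, -0.0696, 0.0519]
tcp_rot: [3.141, -0.001, -0.016]
wrist_force: [-5.9, 0.6, 12.7]
opening: 0.0328
gripper_force: 65.4
```

Request:
drive_tool --pt "0 0 0 0 0 0 -0.15" --pt "0 0 0 0 0 0 -0.15" --pt "0 0 0 0 0 0 -0.15" --pt "0 0 0 0 0 0 -0.15" --pt "0 0 0 0 0 -0.4 -0.15"

```text
clock: 7.28
tool_pos: [0.6228, -0.0695, 0.0582]
tcp_rot: [-3.141, 0.003, -0.016]
wrist_force: [0.0, 0.3, -0.5]
opening: 0.0489
gripper_force: 0.0
```

Request:
drive_tool --pt "0 0 0 0 0 -0.8 -0.15" --pt "0 0 0 0 0 -0.9 -0.15" --pt "0 0 0 0 0 -0.9 -0.15" --pt "0 0 0 0 0 -0.9 -0.6" --pt "0 0 0 0 0 -0.9 -1"

```text
clock: 7.7
tool_pos: [0.6241, -0.0696, 0.1716]
tcp_rot: [-3.142, -0.0, -0.016]
wrist_force: [0.9, 0.7, 0.8]
opening: 0.0717
gripper_force: 0.0
```

Request:
drive_tool --pt "0 0 0 0 0 -0.8 -1" --pt "0 0 0 0 0 -0.9 -1" --pt "0 0 0 0 0 -0.9 -1" --pt "0 0 0 0 0 0 -1" --pt "0 0 0 0 0 0 -1"

```text
clock: 8.12
tool_pos: [0.6248, -0.0696, 0.2369]
tcp_rot: [3.141, -0.003, -0.016]
wrist_force: [-0.4, 0.4, 0.2]
opening: 0.0857
gripper_force: 0.0
```

```bash
python3 -c "
from h import *
import cv2
plan([.42,-.145,.25],.36)
cv2.imwrite('pics/s2.png',r.capture('side')[130:330,160:460].repeat(2,0).repeat(2,1))"
```

```text
at [ 0.6248 -0.0696  0.2369] [ 3.141e+00 -3.000e-03 -1.600e-02] t 8.12
turn units [ 0.01 -0.03 -3.76] then shift units [-8.73 -0.07 -0.53]
```

View pics/s2.png

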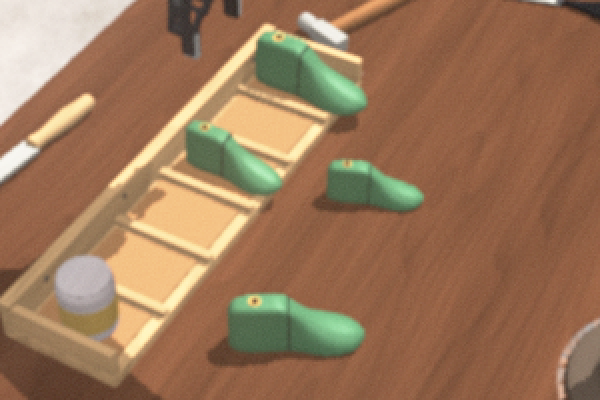

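Request:
drive_tool --pt "0 0 -0.94 0 0 0 -1" --pt "0 0 -0.94 0 0 0 -1" --pt "0 0 -0.94 0 0 0 -1" --pt "0 0 -0.94 0 0 0 -1" --pt "0 0 0 -0.7 -0.05 0 -1"

```text
clock: 8.58
tool_pos: [0.6083, -0.0732, 0.233]
tcp_rot: [-3.14, 0.001, 0.368]
wrist_force: [0.1, 0.3, 0.5]
opening: 0.0857
gripper_force: 0.0
```

Request:
drive_tool --pt "0 0 0 -0.77 -0.05 0 -1" --pt "0 0 0 -0.77 -0.05 0 -1" --pt "0 0 0 -0.77 -0.05 0 -1" --pt "0 0 0 -0.77 -0.05 0 -1" --pt "0 0 0 -0.77 -0.05 0 -1"

```text
clock: 9.0
tool_pos: [0.5133, -0.1028, 0.2335]
tcp_rot: [-3.14, 0.002, 0.36]
wrist_force: [1.2, -0.2, 0.6]
opening: 0.0855
gripper_force: 0.0
```

Request:
drive_tool --pt "0 0 0 -0.77 -0.05 0 -1" --pt "0 0 0 -0.77 -0.05 0 -1" --pt "0 0 0 -0.77 -0.05 0 -1" --pt "0 0 0 -0.77 -0.05 0 -1" --pt "0 0 0 0 0 0 -1"

```text
clock: 9.42
tool_pos: [0.4372, -0.1263, 0.2336]
tcp_rot: [-3.14, 0.004, 0.357]
wrist_force: [0.6, -0.4, 0.3]
opening: 0.0852
gripper_force: 0.0
```

```bash
cat >>h.py <<'E'
import cv2
def look(name,xy,zh,hw=60):
    # green blob nearest expected xy: toe/heel end pixels along its axis, from wrist
    c=r.get_calibration("wrist");im=r.capture("wrist");cv2.imwrite(f"pics/{name}.png",im)
    hsv=cv2.cvtColor(im,cv2.COLOR_BGR2HSV)
    m=cv2.inRange(hsv,(55,60,30),(95,255,255));m=cv2.morphologyEx(m,cv2.MORPH_CLOSE,np.ones((11,11)))
    n,lab,st,ce=cv2.connectedComponentsWithStats(m)
    E=c["extrinsics"];p=E[:3,:3]@np.array([*xy,.02])+E[:3,3];u=np.array([c["fx"]*p[0]/p[2]+c["cx"],c["fy"]*p[1]/p[2]+c["cy"]])
    i=1+min(range(n-1),key=lambda k:np.linalg.norm(ce[k+1]-u)+1e4*(st[k+1,4]<500))
    ys,xs=np.nonzero(lab==i);w=np.array([atz("",q,.01,c)[:2] for q in zip(xs,ys)])
    print("exp px",u.round(),"bbox",st[i],"cen",w.mean(0).round(4))
    (cx,cy),(a,b),an=cv2.minAreaRect((w*1e4).astype(np.float32))
    bx=cv2.boxPoints(((cx,cy),(a,b),an))/1e4;print("minrect",round(cx/1e4,4),round(cy/1e4,4),a/1e4,b/1e4,an)
    ho=cv2.inRange(hsv,(15,120,120),(35,255,255))&cv2.dilate((lab==i).astype(np.uint8)*255,np.ones((9,9)))
    q=np.argwhere(ho).mean(0)[::-1];print("hole px",q.round(1),"hole",atz("",q,zh,c)[:2].round(4))
E
python3 -c "
from h import *
plan([.44,-.126,.25],.36)
look('w3',(.44,-.126),.054)"
```

```text
at [ 0.4372 -0.1263  0.2336] [-3.14   0.004  0.357] t 9.42
turn units [-0.01  0.04 -0.03] then shift units [ 0.11  0.03 -0.66]
exp px [323. 203.] bbox [ 302  151   43  120 3709] cen [ 0.4265 -0.1307]
minrect 0.4276 -0.1308 0.1240666015625 0.043525836181640624 19.41098403930664
hole px [328.  194.6] hole [ 0.4556 -0.1244]
```

View pics/w3.png

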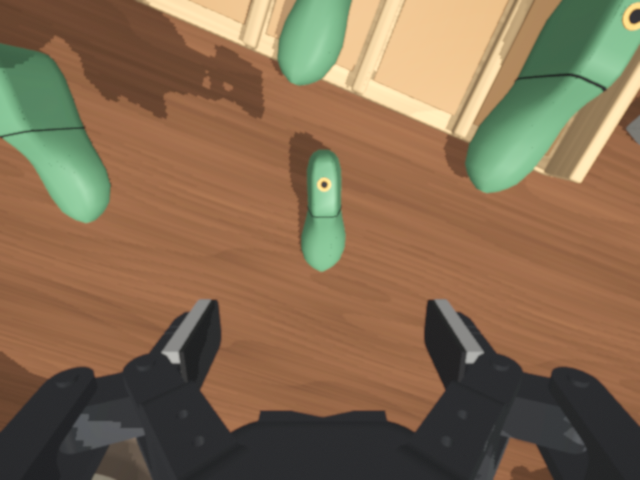

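```bash
sed -i 's/(15,120,120),(35,255,255))/(18,130,150),(35,255,255))/' h.py; python3 -c "
from h import *
h=atz('wrist',(324,184.5),.054);t=atz('wrist',(322,271),.01);e=atz('wrist',(323,150),.012);print(h,t,e);d=(h-t)[:2];L=np.linalg.norm(d);print(L,np.arctan2(d[1],d[0]),t[:2]+d/L*.078,h[:2]-d/L*.0226, e[:2]-d/L*.048)
plan([.441,-.126,.029],.35)"
```

```text
[ 0.46489266 -0.1174604   0.054     ] [ 0.37020064 -0.15082536  0.01      ] [ 0.48882918 -0.10762951  0.012     ]
0.10039820747789173 0.338769013171107 [ 0.44376747 -0.12490391] [ 0.44357714 -0.12497097] [ 0.44355729 -0.12358118]
at [ 0.4392 -0.1257  0.234 ] [-3.141e+00  2.000e-03  3.580e-01] t 9.47
turn units [-0.01  0.02  0.08] then shift units [0.06 0.04 8.2 ]
```

Request:
drive_tool --pt "0 0 0.16 0.15 0 0.8 -1" --pt "0 0 0 0 0 0.9 -1" --pt "0 0 0 0 0 0.9 -1" --pt "0 0 0 0 0 0.9 -1" --pt "0 0 0 0 0 0.9 -1"

```text
clock: 9.88
tool_pos: [0.4451, -0.1232, 0.1232]
tcp_rot: [-3.141, 0.0, 0.344]
wrist_force: [0.1, -1.2, -0.3]
opening: 0.0856
gripper_force: 0.0
```

Request:
drive_tool --pt "0 0 0 0 0 0.9 -1" --pt "0 0 0 0 0 0.9 -1" --pt "0 0 0 0 0 0.9 -1" --pt "0 0 0 0 0 0.9 -1" --pt "0 0 0 0 0 0.16 -1"

```text
clock: 10.3
tool_pos: [0.443, -0.1227, 0.0273]
tcp_rot: [-3.138, 0.004, 0.345]
wrist_force: [-0.7, 0.6, 0.2]
opening: 0.0854
gripper_force: 0.0
```

Request:
drive_tool --pt "0 0 0 0 0 0 1" --pt "0 0 0 0 0 0 1" --pt "0 0 0 0 0 0 1" --pt "0 0 0 0 0 0 1" --pt "0 0 0 0 0 0 1"

```text
clock: 10.72
tool_pos: [0.4456, -0.1241, 0.0323]
tcp_rot: [3.14, -0.002, 0.344]
wrist_force: [-2.0, 1.1, 15.5]
opening: 0.0287
gripper_force: 58.7
```

Request:
drive_tool --pt "0 0 0 0 0 0 1" --pt "0 0 0 0 0 0 1" --pt "0 0 0 0 0 0 1" --pt "0 0 0 0 0 -0.4 1" --pt "0 0 0 0 0 -0.8 1"

```text
clock: 11.13
tool_pos: [0.4434, -0.1235, 0.0605]
tcp_rot: [-3.14, 0.003, 0.344]
wrist_force: [0.4, 0.4, -1.8]
opening: 0.0281
gripper_force: 60.2
```

Request:
drive_tool --pt "0 0 0 0 0 -0.9 1" --pt "0 0 0 0 0 -0.9 1" --pt "0 0 0 0 0 -0.9 1" --pt "0 0 0 0 0 -0.9 1" --pt "0 0 0 0 0 0 1"

```text
clock: 11.55
tool_pos: [0.4468, -0.1242, 0.1555]
tcp_rot: [3.138, -0.006, 0.344]
wrist_force: [1.1, -0.2, -1.4]
opening: 0.0281
gripper_force: 60.1
```

```bash
python3 -c "
from h import *
plan([.632,.029,.15],-.016)"
```

```text
at [ 0.4468 -0.1242  0.1555] [ 3.138 -0.006  0.344] t 11.55
turn units [ 0.03 -0.07  3.6 ] then shift units [ 7.31 -6.25  0.22]
```

Request:
drive_tool --pt "0 0 0.9 0 0 0 1" --pt "0 0 0.9 0 0 0 1" --pt "0 0 0.9 0 0 0 1" --pt "0 0 0.9 0 0 0 1" --pt "0 0 0 0.7 -0.6 0 1"

```text
clock: 11.97
tool_pos: [0.4591, -0.1118, 0.1505]
tcp_rot: [3.14, 0.003, -0.026]
wrist_force: [-1.0, -0.2, -2.2]
opening: 0.0281
gripper_force: 60.2
```

Request:
drive_tool --pt "0 0 0 0.83 -0.71 0 1" --pt "0 0 0 0.83 -0.71 0 1" --pt "0 0 0 0.83 -0.71 0 1" --pt "0 0 0 0.83 -0.71 0 1" --pt "0 0 0 0.83 -0.71 0 1"

```text
clock: 12.38
tool_pos: [0.568, -0.0211, 0.1507]
tcp_rot: [3.142, 0.001, -0.016]
wrist_force: [-0.8, 0.1, -2.1]
opening: 0.0281
gripper_force: 60.2
```

Request:
drive_tool --pt "0 0 0 0.83 -0.71 0 1" --pt "0 0 0 0.83 -0.71 0 1" --pt "0 0 0 0.83 -0.71 0 1" --pt "0 0 0 0 0 0 1" --pt "0 0 0 0 0 0 1"

```text
clock: 12.8
tool_pos: [0.6308, 0.0319, 0.1501]
tcp_rot: [-3.141, 0.001, -0.014]
wrist_force: [-0.2, -0.3, -2.5]
opening: 0.0283
gripper_force: 60.2
```

```bash
python3 -c "
from h import *
plan([.6315,.029,.052],-.016)"
```

```text
at [0.6308 0.0319 0.1501] [-3.141e+00  1.000e-03 -1.400e-02] t 12.8
turn units [-0.01  0.01  0.02] then shift units [0.03 0.12 3.92]
```

Request:
drive_tool --pt "0 0 0 0 0.06 0.8 1" --pt "0 0 0 0 0.06 0.9 1" --pt "0 0 0 0 0 0.9 1" --pt "0 0 0 0 0 0.9 1" --pt "0 0 0 0 0 0.4 1"

```text
clock: 13.22
tool_pos: [0.628, 0.0257, 0.0504]
tcp_rot: [3.14, 0.005, -0.017]
wrist_force: [-1.7, 0.8, 8.9]
opening: 0.0284
gripper_force: 62.8
```

Request:
drive_tool --pt "0 0 0 0 0 0 1" --pt "0 0 0 0 0 0 1" --pt "0 0 0 0 0 0.05 1" --pt "0 0 0 0 0 0 1" --pt "0 0 0 0 0 0 1"

```text
clock: 13.63
tool_pos: [0.6312, 0.0272, 0.0531]
tcp_rot: [-3.141, -0.002, -0.016]
wrist_force: [-0.8, -0.2, -2.0]
opening: 0.0283
gripper_force: 65.6
```

Request:
drive_tool --pt "0 0 0 0 0 0.07 1" --pt "0 0 0 0 0 0 1" --pt "0 0 0 0 0 0.05 1" --pt "0 0 0 0 0 0 1" --pt "0 0 0 0 0 0 1"

```text
clock: 14.05
tool_pos: [0.6309, 0.0273, 0.0495]
tcp_rot: [3.142, -0.0, -0.016]
wrist_force: [-2.4, 0.4, 4.0]
opening: 0.0284
gripper_force: 66.5
```

Request:
drive_tool --pt "0 0 0 0 0 0 -0.15" --pt "0 0 0 0 0 0 -0.15" --pt "0 0 0 0 0 0 -0.15" --pt "0 0 0 0 0 0 -0.15" --pt "0 0 0 0 0 -0.4 -0.15"

```text
clock: 14.47
tool_pos: [0.6294, 0.0271, 0.0574]
tcp_rot: [3.141, 0.003, -0.016]
wrist_force: [-0.4, -0.4, -0.2]
opening: 0.0493
gripper_force: 0.0
```

Request:
drive_tool --pt "0 0 0 0 0 -0.8 -0.15" --pt "0 0 0 0 0 -0.9 -0.15" --pt "0 0 0 0 0 -0.9 -0.15" --pt "0 0 0 0 0 -0.9 -0.6" --pt "0 0 0 0 0 -0.9 -1"

```text
clock: 14.88
tool_pos: [0.6306, 0.0273, 0.171]
tcp_rot: [-3.141, -0.001, -0.016]
wrist_force: [0.4, 0.1, -0.6]
opening: 0.0722
gripper_force: 0.0
```

Request:
drive_tool --pt "0 0 0 0 0 -0.8 -1" --pt "0 0 0 0 0 -0.9 -1" --pt "0 0 0 0 0 -0.9 -1" --pt "0 0 0 0 0 0 -1" --pt "0 0 0 0 0 0 -1"

```text
clock: 15.3
tool_pos: [0.6314, 0.0274, 0.2362]
tcp_rot: [-3.141, -0.004, -0.016]
wrist_force: [0.5, 0.2, 0.6]
opening: 0.0855
gripper_force: 0.0
```

```bash
python3 -c "
from h import *
plan([.421,.138,.24],.503)"
```

```text
at [0.6314 0.0274 0.2362] [-3.141 -0.004 -0.016] t 15.3
turn units [ 0.01 -0.04 -5.19] then shift units [-5.24 -7.93 -0.15]
```

Request:
drive_tool --pt "0 0 -0.9 0 0 0 -1" --pt "0 0 -0.9 0 0 0 -1" --pt "0 0 -0.9 0 0 0 -1" --pt "0 0 -0.9 0 0 0 -1" --pt "0 0 -0.9 0 0 0 -1"

```text
clock: 15.72
tool_pos: [0.63, 0.0272, 0.2329]
tcp_rot: [-3.141, 0.002, 0.438]
wrist_force: [-0.3, -0.2, 0.5]
opening: 0.0855
gripper_force: 0.0
```

Request:
drive_tool --pt "0 0 -0.69 0 0 0 -1" --pt "0 0 0 -0.53 -0.79 0 -1" --pt "0 0 0 -0.53 -0.79 0 -1" --pt "0 0 0 -0.53 -0.79 0 -1" --pt "0 0 0 -0.53 -0.79 0 -1"

```text
clock: 16.13
tool_pos: [0.5445, 0.0711, 0.2328]
tcp_rot: [-3.141, 0.002, 0.503]
wrist_force: [0.1, 1.0, 0.4]
opening: 0.0856
gripper_force: 0.0
```

Request:
drive_tool --pt "0 0 0 -0.53 -0.79 0 -1" --pt "0 0 0 -0.53 -0.79 0 -1" --pt "0 0 0 -0.53 -0.79 0 -1" --pt "0 0 0 -0.53 -0.79 0 -1" --pt "0 0 0 -0.53 -0.79 0 -1"

```text
clock: 16.55
tool_pos: [0.4388, 0.1256, 0.2332]
tcp_rot: [-3.141, 0.002, 0.503]
wrist_force: [-0.1, 0.2, 0.1]
opening: 0.0854
gripper_force: 0.0
```

Request:
drive_tool --pt "0 0 0 -0.53 -0.79 0 -1" --pt "0 0 0 0 0 0 -1" --pt "0 0 0 0 0 0 -1" --pt "0 0 0 0 0 0 -1" --pt "0 0 0 0 0 0 -1"

```text
clock: 16.97
tool_pos: [0.42, 0.1358, 0.2338]
tcp_rot: [3.142, 0.0, 0.502]
wrist_force: [0.5, 0.7, 0.1]
opening: 0.0856
gripper_force: 0.0
```

```bash
python3 -c "
from h import *
plan([.421,.138,.24],.503)
look('w4',(.421,.138),.067)"
```

```text
at [0.42   0.1358 0.2338] [3.142 0.    0.502] t 16.97
turn units [ 0.    0.   -0.01] then shift units [ 0.08 -0.06 -0.25]
exp px [321. 205.] bbox [ 296  140   53  151 5849] cen [0.4047 0.1283]
minrect 0.4059 0.1274 0.15774342041015624 0.054884228515625 27.39256477355957
hole px [nan nan] hole [nan nan]h.py:33: RuntimeWarning: Mean of empty slice.
  q=np.argwhere(ho).mean(0)[::-1];print("hole px",q.round(1),"hole",atz("",q,zh,c)[:2].round(4))
  ret = um.true_divide(
```

View pics/w4.png

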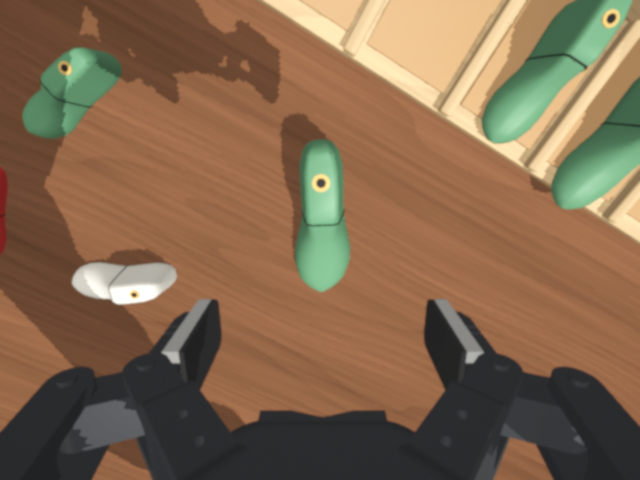

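```bash
python3 -c "
from h import *
h=atz('wrist',(321,183),.067);t=atz('wrist',(321,291),.012);e=atz('wrist',(321,139.5),.03);d=(h-t)[:2];L=np.linalg.norm(d);print(L,np.arctan2(d[1],d[0]),t[:2]+d/L*.098,h[:2]-d/L*.028, e[:2]-d/L*.06)
plan([.4225,.1365,.034],.495)"
```

```text
0.1262121591256263 0.49780794490500746 [0.42172628 0.13813307] [0.42191269 0.13823437] [0.42266188 0.13887179]
at [0.42   0.1359 0.2337] [-3.141  0.     0.502] t 17.02
turn units [-0.    0.    0.07] then shift units [0.1  0.03 7.99]
```

Request:
drive_tool --pt "0 0 0.06 0.11 -0.03 0.8 -1" --pt "0 0 0 0 0 0.9 -1" --pt "0 0 0 0 0 0.9 -1" --pt "0 0 0 0 0 0.9 -1" --pt "0 0 0 0 0 0.9 -1"

```text
clock: 17.43
tool_pos: [0.422, 0.138, 0.1228]
tcp_rot: [-3.141, -0.0, 0.496]
wrist_force: [0.8, -0.6, -0.2]
opening: 0.0853
gripper_force: 0.0
```

Request:
drive_tool --pt "0 0 0 0 0 0.9 -1" --pt "0 0 0 0 0 0.9 -1" --pt "0 0 0 0 0 0.9 -1" --pt "0 0 0 0 0 0.9 -1" --pt "0 0 0 0 0 0 -1"

```text
clock: 17.85
tool_pos: [0.4197, 0.1372, 0.0305]
tcp_rot: [-3.141, 0.006, 0.496]
wrist_force: [-0.5, -0.4, -0.3]
opening: 0.0852
gripper_force: 0.0
```

Request:
drive_tool --pt "0 0 0 0 0 0 1" --pt "0 0 0 0 0 0 1" --pt "0 0 0 0 0 0 1" --pt "0 0 0 0 0 0 1" --pt "0 0 0 0 0 0 1"

```text
clock: 18.27
tool_pos: [0.4226, 0.1384, 0.0358]
tcp_rot: [3.14, -0.003, 0.497]
wrist_force: [-1.4, -1.3, 10.8]
opening: 0.0381
gripper_force: 58.6
```

Request:
drive_tool --pt "0 0 0 0 0 0 1" --pt "0 0 0 0 0 0 1" --pt "0 0 0 0 0 0 1" --pt "0 0 0 0 0 -0.4 1" --pt "0 0 0 0 0 -0.8 1"

```text
clock: 18.68
tool_pos: [0.4202, 0.1379, 0.0638]
tcp_rot: [-3.141, 0.003, 0.497]
wrist_force: [0.0, -0.6, -4.9]
opening: 0.0379
gripper_force: 60.5
```

Request:
drive_tool --pt "0 0 0 0 0 -0.9 1" --pt "0 0 0 0 0 -0.9 1" --pt "0 0 0 0 0 -0.9 1" --pt "0 0 0 0 0 -0.9 1" --pt "0 0 0 0 0 -0.5 1"

```text
clock: 19.1
tool_pos: [0.4218, 0.1387, 0.1697]
tcp_rot: [3.141, -0.003, 0.497]
wrist_force: [1.1, 0.5, -4.9]
opening: 0.0377
gripper_force: 60.5
```

```bash
python3 -c "
from h import *
plan([.45,-.168,.17],-.015)
plan([.619,-.168,.17],-.015)"
```

```text
at [0.4218 0.1387 0.1697] [ 3.141e+00 -3.000e-03  4.970e-01] t 19.1
turn units [-0.   -0.03  5.12] then shift units [ 1.310e+00  1.225e+01 -1.000e-02]
at [0.4218 0.1387 0.1697] [ 3.141e+00 -3.000e-03  4.970e-01] t 19.1
turn units [-0.   -0.03  5.12] then shift units [ 8.070e+00  1.215e+01 -1.000e-02]
```

Request:
drive_tool --pt "0 0 1 0 0 0 1" --pt "0 0 1 0 0 0 1" --pt "0 0 1 0 0 0 1" --pt "0 0 1 0 0 0 1" --pt "0 0 1 0 0 0 1"

```text
clock: 19.52
tool_pos: [0.421, 0.1383, 0.1674]
tcp_rot: [-3.141, -0.0, -0.008]
wrist_force: [-0.7, -0.0, -4.9]
opening: 0.0376
gripper_force: 60.5
```

Request:
drive_tool --pt "0 0 0.12 0.53 0.81 0 1" --pt "0 0 0 0.53 0.81 0 1" --pt "0 0 0 0.53 0.81 0 1" --pt "0 0 0 0.53 0.81 0 1" --pt "0 0 0 0.53 0.81 0 1"

```text
clock: 19.93
tool_pos: [0.4864, 0.0354, 0.1674]
tcp_rot: [-3.141, -0.0, -0.015]
wrist_force: [-0.4, 0.9, -4.5]
opening: 0.0376
gripper_force: 60.5
```

Request:
drive_tool --pt "0 0 0 0.53 0.81 0 1" --pt "0 0 0 0.53 0.81 0 1" --pt "0 0 0 0.53 0.81 0 1" --pt "0 0 0 0.53 0.81 0 1" --pt "0 0 0 0.53 0.81 0 1"

```text
clock: 20.35
tool_pos: [0.5511, -0.0669, 0.1674]
tcp_rot: [-3.141, -0.0, -0.015]
wrist_force: [0.1, 0.2, -3.3]
opening: 0.0375
gripper_force: 60.5
```

Request:
drive_tool --pt "0 0 0 0.53 0.81 0 1" --pt "0 0 0 0.53 0.81 0 1" --pt "0 0 0 0.53 0.81 0 1" --pt "0 0 0 0.53 0.81 0 1" --pt "0 0 0 0.53 0.81 0 1"

```text
clock: 20.77
tool_pos: [0.6158, -0.169, 0.1673]
tcp_rot: [-3.141, 0.0, -0.015]
wrist_force: [-0.0, -0.7, -3.2]
opening: 0.0376
gripper_force: 60.5
```

Request:
drive_tool --pt "0 0 0 0 0 0 1" --pt "0 0 0 0 0 0 1" --pt "0 0 0 0 0 0 1" --pt "0 0 0 0 0 0 1" --pt "0 0 0 0 0 0 1"

```text
clock: 21.18
tool_pos: [0.6155, -0.1669, 0.1669]
tcp_rot: [-3.141, 0.0, -0.014]
wrist_force: [-0.1, 0.0, -5.7]
opening: 0.0377
gripper_force: 60.5
```

```bash
python3 -c "
from h import *
plan([.617,-.168,.056],-.015)
print(r.observe()['wrist_force'])
cv2.imwrite('pics/w5.png',r.capture('wrist'))
np.save('w5.npy',r.get_calibration('wrist'))"
```

```text
at [ 0.6155 -0.1669  0.1669] [-3.141  0.    -0.014] t 21.18
turn units [-0.01  0.    0.01] then shift units [0.06 0.04 4.44]
[-0.14334172  0.04911867 -5.6917151 ]
```

View pics/w5.png

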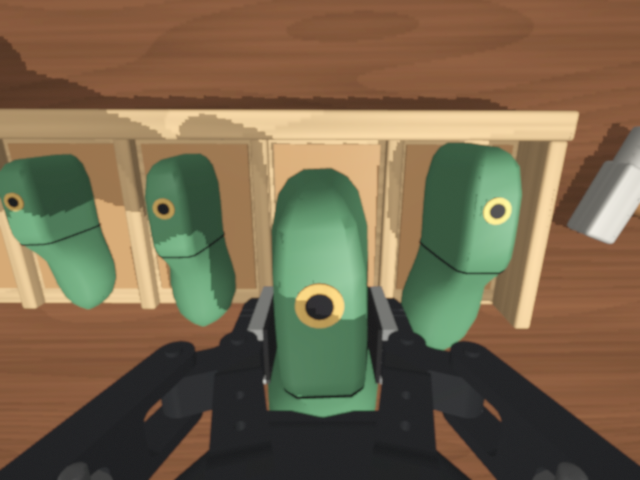

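Request:
drive_tool --pt "0 0 0 0.06 0.04 0.8 1" --pt "0 0 0 0 0 0.9 1" --pt "0 0 0 0 0 0.9 1" --pt "0 0 0 0 0 0.9 1" --pt "0 0 0 0 0 0.8 1"

```text
clock: 21.65
tool_pos: [0.617, -0.1684, 0.058]
tcp_rot: [-3.141, 0.0, -0.014]
wrist_force: [0.5, -0.1, -3.5]
opening: 0.0379
gripper_force: 60.5
```

Request:
drive_tool --pt "0 0 0 0 0 0.1 1" --pt "0 0 0 0 0 0 1" --pt "0 0 0 0 0 0 1" --pt "0 0 0 0 0 0 1" --pt "0 0 0 0 0 0 1"

```text
clock: 22.07
tool_pos: [0.6179, -0.1692, 0.0579]
tcp_rot: [3.141, -0.002, -0.015]
wrist_force: [-0.1, 0.3, -3.1]
opening: 0.0381
gripper_force: 60.5
```

Request:
drive_tool --pt "0 0 0 0 0 0.1 1" --pt "0 0 0 0 0 0.04 1" --pt "0 0 0 0 0 0 1" --pt "0 0 0 0 0 0 1" --pt "0 0 0 0 0 0 1"

```text
clock: 22.48
tool_pos: [0.6177, -0.1693, 0.0539]
tcp_rot: [3.141, -0.001, -0.015]
wrist_force: [-2.0, 0.1, 5.7]
opening: 0.0379
gripper_force: 62.1
```

Request:
drive_tool --pt "0 0 0 0 0 0 -0.25" --pt "0 0 0 0 0 0 -0.25" --pt "0 0 0 0 0 0 -0.25" --pt "0 0 0 0 0 0 -0.25" --pt "0 0 0 0 0 -0.4 -0.25"

```text
clock: 22.9
tool_pos: [0.616, -0.1689, 0.0614]
tcp_rot: [-3.141, 0.003, -0.015]
wrist_force: [-0.1, -0.5, -0.5]
opening: 0.0536
gripper_force: 0.0
```

Request:
drive_tool --pt "0 0 0 0 0 -0.8 -0.25" --pt "0 0 0 0 0 -0.9 -0.25" --pt "0 0 0 0 0 -0.9 -0.25" --pt "0 0 0 0 0 -0.9 -0.6" --pt "0 0 0 0 0 -0.9 -1"

```text
clock: 23.32
tool_pos: [0.6173, -0.1691, 0.1749]
tcp_rot: [3.142, -0.001, -0.015]
wrist_force: [0.7, 0.2, -0.9]
opening: 0.0754
gripper_force: 0.0
```

Request:
drive_tool --pt "0 0 0 0 0 -0.8 -1" --pt "0 0 0 0 0 -0.9 -1" --pt "0 0 0 0 0 -0.9 -1" --pt "0 0 0 0 0 0 -1" --pt "0 0 0 0 0 0 -1"

```text
clock: 23.73
tool_pos: [0.618, -0.1693, 0.2402]
tcp_rot: [3.141, -0.003, -0.015]
wrist_force: [-0.6, -0.5, -0.8]
opening: 0.0854
gripper_force: 0.0
```

```bash
python3 -c "
from h import *
plan([.408,.382,.24],-.445)"
```

```text
at [ 0.618  -0.1693  0.2402] [ 3.141e+00 -3.000e-03 -1.500e-02] t 23.73
turn units [-0.   -0.04  4.3 ] then shift units [-1.707e+01 -1.629e+01  1.000e-02]
```

Request:
drive_tool --pt "0 0 0.86 0 0 0 -1" --pt "0 0 0.86 0 0 0 -1" --pt "0 0 0.86 0 0 0 -1" --pt "0 0 0.86 0 0 0 -1" --pt "0 0 0.86 0 0 0 -1"

```text
clock: 24.15
tool_pos: [0.6166, -0.169, 0.2368]
tcp_rot: [3.141, 0.002, -0.449]
wrist_force: [-0.1, -1.0, 0.2]
opening: 0.0852
gripper_force: 0.0
```

Request:
drive_tool --pt "0 0 0 -0.85 -0.81 0 -1" --pt "0 0 0 -0.85 -0.81 0 -1" --pt "0 0 0 -0.85 -0.81 0 -1" --pt "0 0 0 -0.85 -0.81 0 -1" --pt "0 0 0 -0.85 -0.81 0 -1"

```text
clock: 24.57
tool_pos: [0.5636, -0.0308, 0.237]
tcp_rot: [3.141, 0.002, -0.445]
wrist_force: [0.1, -0.0, 0.7]
opening: 0.0854
gripper_force: 0.0
```

Request:
drive_tool --pt "0 0 0 -0.85 -0.81 0 -1" --pt "0 0 0 -0.85 -0.81 0 -1" --pt "0 0 0 -0.85 -0.81 0 -1" --pt "0 0 0 -0.85 -0.81 0 -1" --pt "0 0 0 -0.85 -0.81 0 -1"

```text
clock: 24.98
tool_pos: [0.5113, 0.1061, 0.2372]
tcp_rot: [3.14, 0.001, -0.445]
wrist_force: [0.1, 0.5, -0.7]
opening: 0.0853
gripper_force: 0.0
```

Request:
drive_tool --pt "0 0 0 -0.85 -0.81 0 -1" --pt "0 0 0 -0.85 -0.81 0 -1" --pt "0 0 0 -0.85 -0.81 0 -1" --pt "0 0 0 -0.85 -0.81 0 -1" --pt "0 0 0 -0.85 -0.81 0 -1"

```text
clock: 25.4
tool_pos: [0.4592, 0.2431, 0.2372]
tcp_rot: [3.14, 0.001, -0.445]
wrist_force: [1.0, 0.7, -0.6]
opening: 0.0852
gripper_force: 0.0
```

Request:
drive_tool --pt "0 0 0 -0.85 -0.81 0 -1" --pt "0 0 0 -0.85 -0.81 0 -1" --pt "0 0 0 -0.85 -0.81 0 -1" --pt "0 0 0 -0.85 -0.81 0 -1" --pt "0 0 0 -0.85 -0.81 0 -1"

```text
clock: 25.82
tool_pos: [0.4102, 0.3722, 0.2366]
tcp_rot: [3.139, 0.002, -0.445]
wrist_force: [0.7, -0.1, -0.7]
opening: 0.0852
gripper_force: 0.0
```

Request:
drive_tool --pt "0 0 0 0 0 0 -1" --pt "0 0 0 0 0 0 -1" --pt "0 0 0 0 0 0 -1" --pt "0 0 0 0 0 0 -1" --pt "0 0 0 0 0 0 -1"

```text
clock: 26.23
tool_pos: [0.4125, 0.3694, 0.2376]
tcp_rot: [3.14, 0.001, -0.449]
wrist_force: [0.5, -0.3, -0.5]
opening: 0.0851
gripper_force: 0.0
```

```bash
python3 -c "
from h import *
plan([.408,.382,.24],-.445)
look('w6',(.408,.382),.047)"
```

```text
at [0.4125 0.3694 0.2376] [ 3.14e+00  1.00e-03 -4.49e-01] t 26.23
turn units [ 0.01  0.01 -0.04] then shift units [-0.38 -0.38 -0.1 ]
exp px [313. 215.] bbox [ 294  172   36  101 2670] cen [0.3961 0.3898]
minrect 0.3972 0.389 0.03711378173828125 0.10754217529296875 62.81798553466797
hole px [nan nan] hole [nan nan]h.py:33: RuntimeWarning: Mean of empty slice.
  q=np.argwhere(ho).mean(0)[::-1];print("hole px",q.round(1),"hole",atz("",q,zh,c)[:2].round(4))
  ret = um.true_divide(
```

View pics/w6.png

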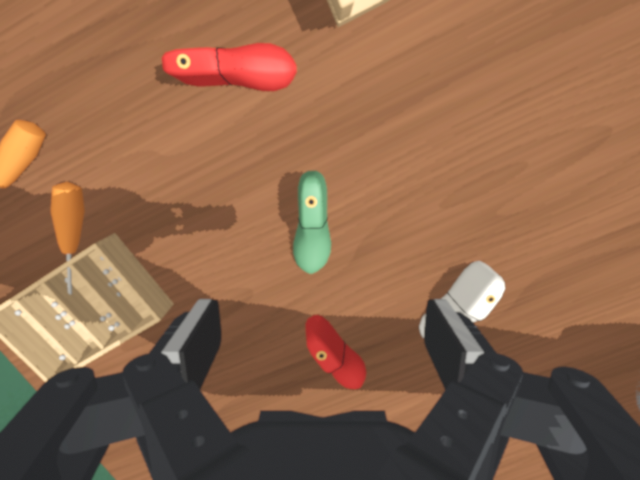

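```bash
python3 -c "
from h import *
np.set_printoptions(precision=4,suppress=True)
h=atz('wrist',(311.5,202),.047);t=atz('wrist',(311.5,273),.009);e=atz('wrist',(313,171.5),.01);d=(h-t)[:2];L=np.linalg.norm(d);y=np.arctan2(d[1],d[0]);print(L,y,t[:2]+d/L*.068,h[:2]-d/L*.02, e[:2]-d/L*.042)
c=t[:2]+d/L*.068;
R=np.array([[np.cos(y),np.sin(y)],[np.sin(y),-np.cos(y)]])
for q in((318,318),(365,380),(305,330),(425,320),(450,290),(480,263),(505,285)):print(q,R@(atz('wrist',q,.03)[:2]-c))
plan([*c,.028],y)"
```

```text
0.0869717785838416 -0.47194309659681255 [0.4085 0.3833] [0.4075 0.3838] [0.408  0.3834]
(318, 318) [-0.1107  0.0081]
(365, 380) [-0.1894  0.0628]
(305, 330) [-0.1257 -0.0057]
(425, 320) [-0.1106  0.1223]
(450, 290) [-0.0747  0.1443]
(480, 263) [-0.044   0.1706]
(505, 285) [-0.0678  0.2003]
at [0.4126 0.3696 0.2377] [ 3.141  0.001 -0.449] t 26.28
turn units [0.01 0.01 0.23] then shift units [-0.4  -0.41  8.39]
```

Request:
drive_tool --pt "0 0 0.23 -0.4 -0.41 0.7 -1" --pt "0 0 0 0 0 0.9 -1" --pt "0 0 0 0 0 0.9 -1" --pt "0 0 0 0 0 0.9 -1" --pt "0 0 0 0 0 0.9 -1"

```text
clock: 26.7
tool_pos: [0.4075, 0.384, 0.1294]
tcp_rot: [3.141, 0.001, -0.471]
wrist_force: [0.5, 0.2, 0.3]
opening: 0.0857
gripper_force: 0.0
```

Request:
drive_tool --pt "0 0 0 0 0 0.9 -1" --pt "0 0 0 0 0 0.9 -1" --pt "0 0 0 0 0 0.9 -1" --pt "0 0 0 0 0 0.5 -1" --pt "0 0 0 0 0 0 -1"

```text
clock: 27.12
tool_pos: [0.4062, 0.3823, 0.0475]
tcp_rot: [3.136, 0.002, -0.471]
wrist_force: [-1.4, 0.1, 0.0]
opening: 0.0856
gripper_force: 0.0
```

```bash
python3 -c "
from h import *
plan([.4082,.3834,.027],-.472)"
```

```text
at [0.4062 0.3823 0.0475] [ 3.136e+00  2.000e-03 -4.710e-01] t 27.12
turn units [0.05 0.02 0.01] then shift units [ 0.05 -0.07  0.82]
```

Request:
drive_tool --pt "0 0 0 0 0 0.8 -1" --pt "0 0 0 0 0 0 1" --pt "0 0 0 0 0 0 1" --pt "0 0 0 0 0 0 1" --pt "0 0 0 0 0 0 1"

```text
clock: 27.53
tool_pos: [0.4072, 0.3853, 0.0315]
tcp_rot: [-3.141, 0.0, -0.469]
wrist_force: [-0.2, -0.7, 0.1]
opening: 0.0388
gripper_force: 0.0
```

Request:
drive_tool --pt "0 0 0 0 0 0 1" --pt "0 0 0 0 0 0 1" --pt "0 0 0 0 0 0 1" --pt "0 0 0 0 0 0 1" --pt "0 0 0 0 0 0 1"

```text
clock: 27.95
tool_pos: [0.407, 0.3853, 0.0317]
tcp_rot: [-3.141, 0.0, -0.469]
wrist_force: [-1.1, -1.7, 6.9]
opening: 0.0249
gripper_force: 57.5
```

Request:
drive_tool --pt "0 0 0 0 0 -0.5 1" --pt "0 0 0 0 0 -0.9 1" --pt "0 0 0 0 0 -0.9 1" --pt "0 0 0 0 0 -0.9 1" --pt "0 0 0 0 0 -0.9 1"

```text
clock: 28.37
tool_pos: [0.4064, 0.385, 0.1349]
tcp_rot: [3.141, 0.0, -0.468]
wrist_force: [0.8, 1.4, -2.0]
opening: 0.0249
gripper_force: 57.7
```

Request:
drive_tool --pt "0 0 0 0 0 -0.9 1" --pt "0 0 0 0 0 -0.5 1" --pt "0 0 0 0 0 0 1" --pt "0 0 0 0 0 0 1" --pt "0 0 0 0 0 0 1"

```text
clock: 28.78
tool_pos: [0.4061, 0.3847, 0.1672]
tcp_rot: [3.14, 0.001, -0.468]
wrist_force: [-1.2, -0.4, -1.3]
opening: 0.0255
gripper_force: 57.7
```

```bash
python3 -c "
from h import *
plan([.54,.128,.16],-.015)
plan([.638,.128,.16],-.015)"
```

```text
at [0.4061 0.3847 0.1672] [ 3.14e+00  1.00e-03 -4.68e-01] t 28.78
turn units [ 0.01  0.01 -4.53] then shift units [ 5.51 10.19  0.29]
at [0.4061 0.3847 0.1672] [ 3.14e+00  1.00e-03 -4.68e-01] t 28.78
turn units [ 0.01  0.01 -4.53] then shift units [ 9.43 10.13  0.29]
```

Request:
drive_tool --pt "0 0 -0.91 0 0 0 1" --pt "0 0 -0.91 0 0 0 1" --pt "0 0 -0.91 0 0 0 1" --pt "0 0 -0.9 0 0 0 1" --pt "0 0 -0.9 0 0 0 1"

```text
clock: 29.2
tool_pos: [0.406, 0.3844, 0.1662]
tcp_rot: [3.139, 0.003, -0.011]
wrist_force: [-0.5, -0.2, -1.9]
opening: 0.0251
gripper_force: 57.7
```

Request:
drive_tool --pt "0 0 0 0.46 0.85 0 1" --pt "0 0 0 0.46 0.85 0 1" --pt "0 0 0 0.46 0.85 0 1" --pt "0 0 0 0.46 0.85 0 1" --pt "0 0 0 0.46 0.85 0 1"

```text
clock: 29.62
tool_pos: [0.4621, 0.2764, 0.1662]
tcp_rot: [3.14, 0.003, -0.015]
wrist_force: [-0.0, 0.6, -0.3]
opening: 0.0255
gripper_force: 57.7
```

Request:
drive_tool --pt "0 0 0 0.46 0.85 0 1" --pt "0 0 0 0.46 0.85 0 1" --pt "0 0 0 0.46 0.85 0 1" --pt "0 0 0 0.46 0.85 0 1" --pt "0 0 0 0.46 0.85 0 1"

```text
clock: 30.03
tool_pos: [0.5179, 0.1694, 0.1663]
tcp_rot: [3.14, 0.003, -0.015]
wrist_force: [0.5, -0.3, -0.6]
opening: 0.0249
gripper_force: 57.7
```

Request:
drive_tool --pt "0 0 0 0.46 0.85 0 1" --pt "0 0 0 0.46 0.85 0 1" --pt "0 0 0 0 0 0 1" --pt "0 0 0 0 0 0 1" --pt "0 0 0 0 0 0 1"

```text
clock: 30.45
tool_pos: [0.5398, 0.1284, 0.1666]
tcp_rot: [3.141, 0.003, -0.015]
wrist_force: [-0.5, 0.3, -1.4]
opening: 0.0252
gripper_force: 57.7
```

```bash
python3 -c "
from h import *
plan([.639,.128,.16],-.015)
np.save('w7.npy',r.get_calibration('wrist'))
cv2.imwrite('pics/w7.png',r.capture('wrist'))"
```

```text
at [0.5398 0.1284 0.1666] [ 3.141e+00  3.000e-03 -1.500e-02] t 30.45
turn units [ 0.01  0.03 -0.  ] then shift units [ 3.97 -0.04  0.26]
```

View pics/w7.png

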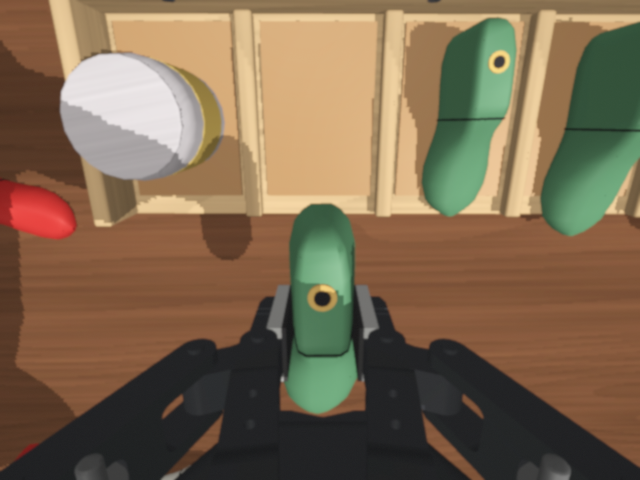

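```bash
python3 -c "
from h import *
np.set_printoptions(precision=4,suppress=True)
c=np.load('w7.npy',allow_pickle=True).item()
for q,z in(((254,212),.027),((385,211),.027),((243,14),.027),((394,13),.027),((320,13),.015),((320,215),.015)):print(q,atz('',q,z,c)[:2])
print('hole',atz('',(322,298),.167+.0155,c))"
```

```text
(254, 212) [0.5532 0.1807]
(385, 211) [0.5524 0.0804]
(243, 14) [0.6858 0.1778]
(394, 13) [0.6847 0.0796]
(320, 13) [0.6886 0.1277]
(320, 215) [0.5469 0.1303]
hole [0.5618 0.1283 0.1825]
```

Request:
drive_tool --pt "0 0 0 0.9 -0.03 0 1" --pt "0 0 0 0.9 0 0 1" --pt "0 0 0 0.9 0 0 1" --pt "0 0 0 0.9 0 0 1" --pt "0 0 0 0.33 0 0.5 1"

```text
clock: 30.92
tool_pos: [0.6423, 0.1289, 0.1569]
tcp_rot: [-3.141, -0.004, -0.014]
wrist_force: [1.0, 0.5, -0.2]
opening: 0.0251
gripper_force: 57.7
```

Request:
drive_tool --pt "0 0 0 0 0 0.9 1" --pt "0 0 0 0 0 0.9 1" --pt "0 0 0 0 0 0.9 1" --pt "0 0 0 0 0 0.9 1" --pt "0 0 0 0 0 0.2 1"

```text
clock: 31.33
tool_pos: [0.6357, 0.1285, 0.0558]
tcp_rot: [3.14, 0.007, -0.013]
wrist_force: [-1.3, 0.1, -1.5]
opening: 0.0254
gripper_force: 57.7
```

Request:
drive_tool --pt "0 0 0 0 0 0 1" --pt "0 0 0 0 0 0 1" --pt "0 0 0 0 0 0 1" --pt "0 0 0 0 0 0 1" --pt "0 0 0 0 0 0 1"

```text
clock: 31.75
tool_pos: [0.6396, 0.1274, 0.0616]
tcp_rot: [-3.141, -0.001, -0.015]
wrist_force: [0.4, 0.0, -2.1]
opening: 0.0252
gripper_force: 57.7
```

Contact is expected near z = 0.050; lower 10 mm, then creep.

Request:
drive_tool --pt "0 0 0 0 0 0.36 1" --pt "0 0 0 0 0 0 1" --pt "0 0 0 0 0 0 1" --pt "0 0 0 0 0 0 1" --pt "0 0 0 0 0 0 1"

```text
clock: 32.17
tool_pos: [0.6389, 0.1271, 0.0511]
tcp_rot: [3.141, 0.001, -0.015]
wrist_force: [-0.6, 0.6, -1.6]
opening: 0.0254
gripper_force: 57.7
```

Request:
drive_tool --pt "0 0 0 0 0 0.06 1" --pt "0 0 0 0 0 0 1" --pt "0 0 0 0 0 0 1" --pt "0 0 0 0 0 0 1" --pt "0 0 0 0 0 0 1"

```text
clock: 32.58
tool_pos: [0.6392, 0.1272, 0.0499]
tcp_rot: [3.141, 0.0, -0.015]
wrist_force: [0.6, 0.6, 0.9]
opening: 0.025
gripper_force: 58.2
```

Request:
drive_tool --pt "0 0 0 0 0 0 -0.05" --pt "0 0 0 0 0 0 -0.05" --pt "0 0 0 0 0 0 -0.05" --pt "0 0 0 0 0 0 -0.05" --pt "0 0 0 0 0 -0.4 -0.05"

```text
clock: 33.0
tool_pos: [0.6374, 0.1269, 0.058]
tcp_rot: [3.14, 0.004, -0.015]
wrist_force: [0.1, -0.2, 0.2]
opening: 0.0449
gripper_force: 0.0
```

Request:
drive_tool --pt "0 0 0 0 0 -0.8 -0.05" --pt "0 0 0 0 0 -0.9 -0.05" --pt "0 0 0 0 0 -0.9 -0.05" --pt "0 0 0 0 0 -0.9 -0.05" --pt "0 0 0 0 0 -0.9 -0.05"

```text
clock: 33.42
tool_pos: [0.6389, 0.1271, 0.1716]
tcp_rot: [3.141, 0.0, -0.015]
wrist_force: [0.7, 0.2, -0.0]
opening: 0.045
gripper_force: 0.0
```

Request:
drive_tool --pt "0 0 0 -0.5 0.8 -0.8 -0.05" --pt "0 0 0 -0.5 0.8 -0.9 -0.05" --pt "0 0 0 -0.5 0.8 -0.9 -0.05" --pt "0 0 0 -0.5 0.8 -0.9 -0.05" --pt "0 0 0 -0.5 0.8 -0.9 -0.05"

```text
clock: 33.83
tool_pos: [0.5741, 0.0272, 0.2816]
tcp_rot: [3.141, 0.0, -0.015]
wrist_force: [0.4, 0.2, 0.2]
opening: 0.0447
gripper_force: 0.0
```

Request:
drive_tool --pt "0 0 0 0 0.6 0 -0.05" --pt "0 0 0 0 0.6 0 -0.05" --pt "0 0 0 0 0 0 -0.05" --pt "0 0 0 0 0 0 -0.05" --pt "0 0 0 0 0 0 -0.05"

```text
clock: 34.25
tool_pos: [0.5745, -0.0007, 0.2798]
tcp_rot: [-3.141, 0.001, -0.015]
wrist_force: [-0.2, 0.0, -0.9]
opening: 0.0451
gripper_force: 0.0
```

```bash
python3 -c "
from h import *
cv2.imwrite('pics/w8.png',r.capture('wrist'));np.save('w8.npy',r.get_calibration('wrist'))
cv2.imwrite('pics/s8.png',cv2.resize(r.capture('side')[120:340,150:400],None,fx=2.6,fy=2.6))"
```

```text
(no output)
```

View pics/w8.png

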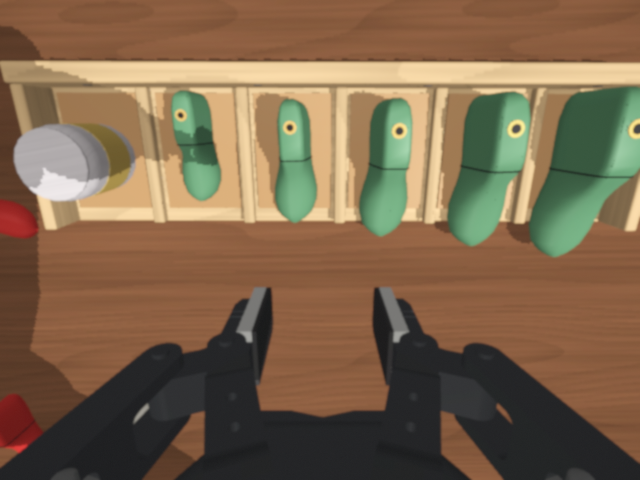

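View pics/s8.png

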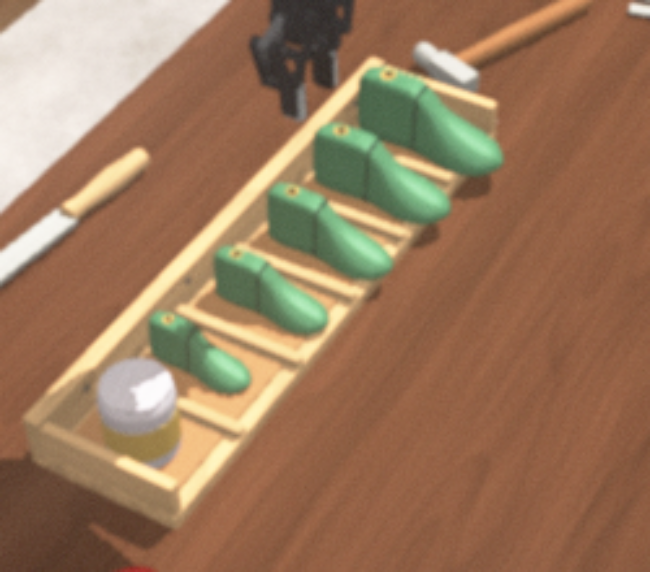

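```bash
python3 -c "
from h import *
c=np.load('w8.npy',allow_pickle=True).item();a=-.015
ex=np.array([np.cos(a),np.sin(a)]);ey=np.array([-ex[1],ex[0]])
B=np.array([[160,215],[249,213],[340,213],[430,213],[521,213]]);W=[atz('',b,.027,c)[:2] for b in B]
print('batten y',[round(w@ey,4) for w in W])
print('rail',[round(atz('',(u,88),.015,c)[:2]@ex,4) for u in(200,390,470)],'front',[round(atz('',(u,222),.015,c)[:2]@ex,4) for u in(200,390,490)])
for n,h,t,H,ho,tc in(('w',(180.5,115),(203,200),.047,.02,.068),('x',(289.5,127.5),(296,222),.054,.0226,.078),('y',(399.5,131),(380,236),.06,.0255,.088),('z',(516,128),(472,246),.067,.028,.098)):
  P=atz('',h,.018+H,c)[:2];T=atz('',t,.028,c)[:2];d=P-T
  print(n,'yaw rel',round(np.arctan2(d@ey,d@ex),3),'center from hole',round(P@ex-ho,4),'toe',round(T@ex+tc,4),'y',round(P@ey,4),round(T@ey,4))
"
```

```text
batten y [np.float64(0.1871), np.float64(0.0891), np.float64(-0.0108), np.float64(-0.1095), np.float64(-0.2092)]
rail [np.float64(0.6858), np.float64(0.6858), np.float64(0.6858)] front [np.float64(0.544), np.float64(0.5441), np.float64(0.5442)]
w yaw rel -0.005 center from hole 0.6389 toe 0.6404 y 0.1372 0.1377
x yaw rel 0.004 center from hole 0.6255 toe 0.6257 y 0.0381 0.0377
y yaw rel -0.033 center from hole 0.6198 toe 0.6195 y -0.0595 -0.0558
z yaw rel 0.014 center from hole 0.6199 toe 0.6177 y -0.1583 -0.1601
```

```bash
python3 -c "
from h import *
c=np.load('w8.npy',allow_pickle=True).item();a=-.015
ex=np.array([np.cos(a),np.sin(a)])
for n,h,s,H,ho in(('w',(180.5,115),(169,319),.047,.02),('x',(289.5,127.5),(237,254),.054,.0226),('y',(399.5,131),(291,191),.06,.0255),('z',(516,128),(341,130),.067,.028)):
  p=(150+s[0]/2.6,120+s[1]/2.6);P=atz('side',p,.018+H)
  print(n,round(P[:2]@ex-ho,4),tri(ray('',h,c),ray('side',p)))
# dark seam / heel edges: green mask heel edge from w8
im=cv2.imread('pics/w8.png');g=im.astype(int);m=(g[...,1]-g[...,2]>15)&(g[...,1]-g[...,0]>0)
for n,u in(('w',190),('x',291),('y',398),('z',505)):
  v=np.nonzero(m[60:260,u-3:u+4].mean(1)>.5)[0]+60;print(n,v.min(),v.max(),[round(atz('',(u,v.min()-.5),z,c)[:2]@ex,4) for z in(.02,.04,.06)])
"
```

```text
w 0.6348 (array([0.65944057, 0.12705494, 0.06344545]), np.float64(0.003297859060763742))
x 0.6211 (array([0.64738705, 0.02779421, 0.06900921]), np.float64(0.0028921678620807377))
y 0.6178 (array([ 0.64401195, -0.0698873 ,  0.07579734]), np.float64(0.000633851243090897))
z 0.6165 (array([ 0.64484737, -0.17083485,  0.08116001]), np.float64(0.001861455757631033))
w 92 193 [np.float64(0.6821), np.float64(0.6806), np.float64(0.679)]
x 100 220 [np.float64(0.6745), np.float64(0.6734), np.float64(0.6723)]
y 99 224 [np.float64(0.6755), np.float64(0.6743), np.float64(0.6731)]
z 93 193 [np.float64(0.6812), np.float64(0.6797), np.float64(0.6782)]
```

```bash
python3 -c "
from h import *
plan([.6275,.0275,.0525],-.015)"
```

```text
at [ 5.745e-01 -3.000e-04  2.795e-01] [-3.141e+00  1.000e-03 -1.400e-02] t 34.35
turn units [-0.    0.01  0.01] then shift units [ 2.1  -1.14  9.08]
```

Request:
drive_tool --pt "0 0 0 0.7 -0.38 0 -0.15" --pt "0 0 0 0.7 -0.38 0 -0.15" --pt "0 0 0 0.7 -0.38 0 -0.15" --pt "0 0 0 0 0 0.8 -0.15" --pt "0 0 0 0 0 0.9 -0.15"

```text
clock: 34.77
tool_pos: [0.6291, 0.0282, 0.2373]
tcp_rot: [-3.141, -0.002, -0.012]
wrist_force: [-0.0, 0.4, -0.0]
opening: 0.0484
gripper_force: 0.0
```

Request:
drive_tool --pt "0 0 0 0 0 0.9 -0.15" --pt "0 0 0 0 0 0.9 -0.15" --pt "0 0 0 0 0 0.9 -0.15" --pt "0 0 0 0 0 0.6 -0.15" --pt "0 0 0 0 0 0 -0.15"

```text
clock: 35.18
tool_pos: [0.6251, 0.0271, 0.1506]
tcp_rot: [3.141, 0.007, -0.014]
wrist_force: [-0.9, 0.7, -0.1]
opening: 0.0491
gripper_force: 0.0
```

Request:
drive_tool --pt "0 0 0 0 0 0 -0.15" --pt "0 0 0 0 0 0 -0.15" --pt "0 0 0 0 0 0 -0.15" --pt "0 0 0 0 0 0 -0.15" --pt "0 0 0 0 0 0 -0.15"

```text
clock: 35.6
tool_pos: [0.6279, 0.026, 0.1557]
tcp_rot: [3.142, -0.001, -0.015]
wrist_force: [0.6, -0.4, -0.7]
opening: 0.0491
gripper_force: 0.0
```

```bash
python3 -c "
from h import *
plan([.6275,.0275,.0525],-.015)"
```

```text
at [0.6279 0.026  0.1557] [ 3.142e+00 -1.000e-03 -1.500e-02] t 35.6
turn units [ 0.   -0.01 -0.  ] then shift units [-0.02 -0.06  4.13]
```

Clear; descend 4.1 units, settle, then close.

Request:
drive_tool --pt "0 0 0 0 -0.06 0.9 -0.15" --pt "0 0 0 0 0 0.9 -0.15" --pt "0 0 0 0 0 0.9 -0.15" --pt "0 0 0 0 0 0.9 -0.15" --pt "0 0 0 0 0 0.4 -0.15"

```text
clock: 36.02
tool_pos: [0.626, 0.0273, 0.0524]
tcp_rot: [3.141, 0.004, -0.015]
wrist_force: [-0.7, 0.7, 0.1]
opening: 0.0491
gripper_force: 0.0
```

Request:
drive_tool --pt "0 0 0 0 0 0 -0.15" --pt "0 0 0 0 0 0 -0.15" --pt "0 0 0 0 0 0 1" --pt "0 0 0 0 0 0 1" --pt "0 0 0 0 0 0 1" --squeeze 40

```text
clock: 36.43
tool_pos: [0.6285, 0.0273, 0.0566]
tcp_rot: [3.142, -0.002, -0.015]
wrist_force: [-1.7, -0.3, 5.7]
opening: 0.0277
gripper_force: 39.6
```

Request:
drive_tool --pt "0 0 0 0 0 0 1" --pt "0 0 0 0 0 0 1" --pt "0 0 0 0 0 -0.12 1" --pt "0 0 0 0.12 0 0 1" --pt "0 0 0 0.12 0 0 1"

```text
clock: 36.85
tool_pos: [0.6335, 0.0273, 0.058]
tcp_rot: [3.141, 0.0, -0.015]
wrist_force: [0.1, 0.8, -2.1]
opening: 0.0277
gripper_force: 39.2
```

Request:
drive_tool --pt "0 0 0 0 0 0 1" --pt "0 0 0 0 0 0 1" --pt "0 0 0 0 0 0 1" --pt "0 0 0 0 0 0.05 1" --pt "0 0 0 0 0 0 1"

```text
clock: 37.27
tool_pos: [0.6333, 0.0272, 0.0567]
tcp_rot: [3.141, 0.001, -0.015]
wrist_force: [-0.7, -0.3, 2.0]
opening: 0.0279
gripper_force: 39.8
```

Request:
drive_tool --pt "0 0 0 0 0 0.06 1" --pt "0 0 0 0 0 0 1" --pt "0 0 0 0 0 0 1" --pt "0 0 0 0 0 0 1" --pt "0 0 0 0 0 0 1"

```text
clock: 37.68
tool_pos: [0.6333, 0.0273, 0.0565]
tcp_rot: [3.142, 0.001, -0.015]
wrist_force: [-6.5, 0.0, 13.9]
opening: 0.0274
gripper_force: 41.5
```

Request:
drive_tool --pt "0 0 0 0 0 -0.08 -0.15" --pt "0 0 0 0 0 0 -0.15" --pt "0 0 0 0 0 0 -0.15" --pt "0 0 0 0 0 0 -0.15" --pt "0 0 0 0 0 -0.4 -0.15"

```text
clock: 38.1
tool_pos: [0.632, 0.0272, 0.0652]
tcp_rot: [3.141, 0.004, -0.015]
wrist_force: [-1.6, -0.4, 0.4]
opening: 0.0491
gripper_force: 0.0
```

Request:
drive_tool --pt "0 0 0 0 0 -0.8 -0.15" --pt "0 0 0 0 0 -0.9 -0.15" --pt "0 0 0 0 0 -0.9 -0.15" --pt "0 0 0 0 0 -0.9 -0.15" --pt "0 0 0 0 0 -0.4 -0.15"

```text
clock: 38.52
tool_pos: [0.6348, 0.0273, 0.1681]
tcp_rot: [-3.141, -0.004, -0.016]
wrist_force: [0.9, 0.1, -0.8]
opening: 0.0489
gripper_force: 0.0
```

Request:
drive_tool --pt "0 0 0 -0.1 0.96 0 -0.15" --pt "0 0 0 -0.1 0.96 0 -0.15" --pt "0 0 0 -0.1 0.96 0 -0.15" --pt "0 0 0 -0.1 0.96 0 -0.15" --pt "0 0 0 0 0 0 -0.15"

```text
clock: 38.93
tool_pos: [0.6207, -0.0754, 0.1645]
tcp_rot: [3.138, 0.001, -0.022]
wrist_force: [-0.4, -0.6, -0.1]
opening: 0.0491
gripper_force: 0.0
```

Request:
drive_tool --pt "0 0 0 0 0 0 -0.15" --pt "0 0 0 0 0 0 -0.15" --pt "0 0 0 0 0 0 -0.15" --pt "0 0 0 0 0 0 -0.15" --pt "0 0 0 0 0 0 -0.15"

```text
clock: 39.35
tool_pos: [0.6221, -0.0673, 0.1644]
tcp_rot: [3.142, 0.001, -0.014]
wrist_force: [-1.0, 0.2, -0.2]
opening: 0.0492
gripper_force: 0.0
```

```bash
python3 -c "
from h import *
plan([.622,-.0695,.055],-.015)"
```

```text
at [ 0.6221 -0.0673  0.1644] [ 3.142e+00  1.000e-03 -1.400e-02] t 39.35
turn units [0.   0.01 0.01] then shift units [-0.    0.09  4.38]
```

Request:
drive_tool --pt "0 0 0 0 0.09 0.9 -0.15" --pt "0 0 0 0 0 0.9 -0.15" --pt "0 0 0 0 0 0.9 -0.15" --pt "0 0 0 0 0 0.9 -0.15" --pt "0 0 0 0 0 0.7 -0.15"

```text
clock: 39.77
tool_pos: [0.6213, -0.07, 0.0552]
tcp_rot: [3.141, 0.002, -0.014]
wrist_force: [-0.3, -0.2, -0.9]
opening: 0.0491
gripper_force: 0.0
```

Request:
drive_tool --pt "0 0 0 0 0 0 -0.15" --pt "0 0 0 0 0 0 -0.15" --pt "0 0 0 0 0 0 1" --pt "0 0 0 0 0 0 1" --pt "0 0 0 0 0 0 1"

```text
clock: 40.18
tool_pos: [0.6229, -0.0708, 0.0586]
tcp_rot: [3.141, -0.002, -0.015]
wrist_force: [-0.4, 0.4, 3.3]
opening: 0.0316
gripper_force: 40.1
```

Request:
drive_tool --pt "0 0 0 0 0 0 1" --pt "0 0 0 0 0 0 1" --pt "0 0 0 0 0 -0.12 1" --pt "0 0 0 0.12 0 0 1" --pt "0 0 0 0.12 0 0 1"

```text
clock: 40.6
tool_pos: [0.6279, -0.0709, 0.0601]
tcp_rot: [3.141, 0.001, -0.015]
wrist_force: [0.7, 0.8, -2.3]
opening: 0.0316
gripper_force: 39.4
```

Request:
drive_tool --pt "0 0 0 0 0 0 1" --pt "0 0 0 0 0 0 1" --pt "0 0 0 0 0 0 1" --pt "0 0 0 0 0 0.06 1" --pt "0 0 0 0 0 0 1"

```text
clock: 41.02
tool_pos: [0.6278, -0.071, 0.0586]
tcp_rot: [3.141, 0.001, -0.015]
wrist_force: [-0.8, 0.6, 1.1]
opening: 0.0318
gripper_force: 39.9
```

Request:
drive_tool --pt "0 0 0 0 0 0.04 1" --pt "0 0 0 0 0 0 1" --pt "0 0 0 0 0 0 1" --pt "0 0 0 0 0 0 1" --pt "0 0 0 0 0 0 1"

```text
clock: 41.43
tool_pos: [0.6278, -0.071, 0.0586]
tcp_rot: [3.141, 0.0, -0.016]
wrist_force: [-3.8, 0.9, 8.5]
opening: 0.0319
gripper_force: 41.1
```

Moved 5 mm; release, lift, and go back to the inspection pose.

Request:
drive_tool --pt "0 0 0 0 0 -0.06 -0.15" --pt "0 0 0 0 0 0 -0.15" --pt "0 0 0 0 0 0 -0.15" --pt "0 0 0 0 0 0 -0.15" --pt "0 0 0 0 0 -0.4 -0.15"

```text
clock: 41.85
tool_pos: [0.6265, -0.0707, 0.0673]
tcp_rot: [3.141, 0.004, -0.015]
wrist_force: [-0.1, -0.4, 0.2]
opening: 0.0491
gripper_force: 0.0
```

Request:
drive_tool --pt "0 0 0 0 0 -0.8 -0.15" --pt "0 0 0 0 0 -0.9 -0.15" --pt "0 0 0 0 0 -0.9 -0.15" --pt "0 0 0 0 0 -0.9 -0.15" --pt "0 0 0 0 0 -0.9 -0.15"

```text
clock: 42.27
tool_pos: [0.6279, -0.0709, 0.1808]
tcp_rot: [3.141, 0.0, -0.015]
wrist_force: [0.1, 0.2, -1.1]
opening: 0.049
gripper_force: 0.0
```

Request:
drive_tool --pt "0 0 0 -0.5 -0.7 -0.8 -0.15" --pt "0 0 0 -0.5 -0.7 -0.9 -0.15" --pt "0 0 0 -0.5 -0.7 -0.9 -0.15" --pt "0 0 0 -0.5 -0.7 -0.9 -0.15" --pt "0 0 0 0 0 -0.5 -0.15"

```text
clock: 42.68
tool_pos: [0.5779, 0.0042, 0.2825]
tcp_rot: [-3.139, -0.002, -0.011]
wrist_force: [0.1, 0.5, -1.0]
opening: 0.049
gripper_force: 0.0
```

Request:
drive_tool --pt "0 0 0 0 0 0 -0.15" --pt "0 0 0 0 0 0 -0.15" --pt "0 0 0 0 0 0 -0.15" --pt "0 0 0 0 0 0 -0.15" --pt "0 0 0 0 0 0 -0.15"

```text
clock: 43.1
tool_pos: [0.5787, -0.0008, 0.2777]
tcp_rot: [3.141, 0.003, -0.016]
wrist_force: [0.4, 0.2, -0.2]
opening: 0.049
gripper_force: 0.0
```

```bash
python3 -c "
from h import *
c=r.get_calibration('wrist');im=r.capture('wrist');cv2.imwrite('pics/w9.png',im);print(r.observe()['tool_pos'])
ex=np.array([np.cos(.015),-np.sin(.015)]);ey=np.array([-ex[1],ex[0]]);E=c['extrinsics']
g=im.astype(int);m=(g[...,1]-g[...,2]>15)&(g[...,1]-g[...,0]>0)
n,lab,st,ce=cv2.connectedComponentsWithStats(cv2.morphologyEx(m.astype(np.uint8),cv2.MORPH_CLOSE,np.ones((5,5))))
for nm,x,y,hd in(('w',.639,.127,.042),('x',.63,.027,.048),('y',.625,-.07,.054),('z',.62,-.169,.06)):
  p=E[:3,:3]@[x+.025,y,.05]+E[:3,3];u=int(c['fx']*p[0]/p[2]+c['cx']);v=int(c['fy']*p[1]/p[2]+c['cy']);i=lab[v,u]
  ys,xs=np.nonzero(lab==i);top=ys.min();col=np.median(xs[ys<top+4])
  print(nm,i,st[i],'centre x in bay',round(atz('',(col,top-.5),.04,c)[:2]@ex-hd-.62,4),'toe px',np.median(xs[ys>ys.max()-3]),ys.max())
"
```

```text
[ 0.57879214 -0.0006648   0.27785528]
w 2 [ 170   96   50  109 3510] centre x in bay 0.0191 toe px 201.0 204
x 0 [     0      0    640    480 275311] centre x in bay 0.0918 toe px 319.5 479
y 3 [ 361   97   53  138 5110] centre x in bay 0.0057 toe px 381.0 234
z 4 [ 448   97   83  152 7972] centre x in bay -0.0006 toe px 471.0 248
```

```bash
python3 -c "
from h import *
c=r.get_calibration('wrist');im=cv2.imread('pics/w9.png');ex=np.array([np.cos(.015),-np.sin(.015)])
g=im.astype(int);m=(g[...,1]-g[...,2]>15)&(g[...,1]-g[...,0]>0)
ys,xs=np.nonzero(m[60:260,265:330]);print(xs.min()+265,xs.max()+265,ys.min()+60,ys.max()+60,atz('',(291,ys.min()+59.5),.04,c)[:2]@ex-.048-.62)
x=abs(atz('',(291,ys.min()+59.5),.04,c)[:2]@ex-.048-.62-.0115)
if x<.006: print(r.sign_off())
"
```

```text
275 315 98 220 0.0111594676462764
the job is handed in; nothing more can be done
None
```

All four lasts are on the rack in size order, largest beside the shelved last and smallest beside the tin. I handed the job in at about 43 s of the 120 s, and no verdict came back. Camera checks put every heel roughly 4–6 mm from the back rail and all four lasts straight, upright and near their bay centre lines.

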